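Pack the angle cleats into the clip-lid parts crate

ROBOT

A 7-joint arm with a two-finger parallel gripper is mounted at the origin on the work surface. World frame = base frame: x ahead of the robot, y to its left, z up, the work surface at z = 0. Lengths are in m, angles in rad, forces in N, time in s.
With the tool pointing down it reaches from about 0.35 to 0.9 m from the base axis. Payload 8.1 kg.
Tool frame: the origin (TCP) lies at the very end of the fingers, on their centre line; the grasp point (between the pads) lies 19 mm behind it; z points along the fingers, y is the line along which they close (so a half turn about z gives the same grasp; the last joint's range is limited). The gripper opens to 92 mm and grips with 3 to 60 N. Pads are 19 mm wide; open, the fingers measure 130 mm over their backs; the gripper's body (75 mm by 190 mm) begins 47 mm behind the grasp point.
Start: joints at [-1.275, 0.434, 0.025, 1.573, -0.012, 1.134, -0.075], TCP at [0.243, 0.576, 0.227] pointing down, gripper open.
Joint ranges: [-2.62, 2.62], [-0.44, 2.09], [-1.27, 1.32], [0.08, 2.57], [-1.32, 4.46], [0.12, 2], [-2.74, 2.74]. Speed limits (rad/s): [2.22, 2.22, 3.01, 3.01, 3.14, 3.14, 3.14].

INTERFACE

Orientations are given as a rotation vector (axis times angle).
In Python, from cell import readout, cams, job gives the robot as it stands.
- The arm moves only by the tool drive_tool, never from a script. Its argument "commands" is a list of rows, each a list of 3 entries, a list of its own where there are three numbers: the turn, a rotation vector about the tool's x, y, z in rad, then the shift along the tool's x, y, z in cm, then the gripper's target within -1 to 1 (fully open at 1, half-way at 0, shut at -1). A call has 1 to 20 rows; each row is the pose to reach, as a shift and turn from the pose commanded when the call began, along the tool's axes at that moment; what a row does not reach only later rows make up. A row lasts 1/12 s, in which the tool goes at most 41.7 mm and 7.16 degrees, less where a joint would pass 70% of its speed; a pose out of reach is approached as far as the arm can. A call with a gripper value outside its range is refused whole. The fingers move at their own pace and stop on an object; "newtons" is the grip in N (left out, the last holds). Time passes only in rows, so rows that repeat a pose let the fingers close. It gives the time, the measured TCP pose, the force, the opening and the grip force at its end, in the units of the state.
- readout.observe(): the state, without advancing time (a new reading comes with each control period).
- cams.get_image(name): name is "side" or "top"; returns the picture (480x640x3 uint8, blue, green, red); there is no depth.
- cams.camera_info(name): a dict with "camera_matrix" (3x3 intrinsics, pixels), "R" (3x3) and "t" (3): a world point X has camera coordinates R X + t. Camera axes: x right, y down, z forward; pixel columns grow to the right and rows downward; lengths in m; the calibration is good to about 2 mm. A picture is of the moment at which its call begins. camera_info takes no time and is no camera call.
- job.sign_off(): hands the job in; it is judged then, once.
The state is a dict: "clock": time; "joints": joint angles; "dq": joint speeds; "joint_efforts": joint torques, N m; "position": TCP position; "ee_rot": TCP orientation; "force": force on the tool from outside, world axes, zero at the start; "ft_torque": the same for the moment, N m; "width": opening from 0.0 (shut) to 1.0 (fully open); "gripper_force": force on a finger pad.
Only numpy, scipy, OpenCV 4.12 (cv2) and the standard library are available. Lean on these libraries where they do the work, as an engineer would, in place of code of your own. Each camera call takes 0.05 s, during which the arm holds its last target. There are 200 camera calls.

TASK

Pack all the angle-iron cleats lying on the welding bench into the parts crate and close it up: flip the two spring clips off the lid, tip the lid up by the grip on its front edge while its back edge still rests on the crate, then lift it off and lay it flat on the bench, right way up. When every cleat on the bench lies in the crate, set the lid back fully down on the rim and snap both clips shut over it. Leave the flask, the angle grinder and the flat steel offcuts where they are.

Things in the scene. Friction and masses are not known exactly. Their poses are not given: they have to be found in the camera images.
- crate: Open grey sheet-steel parts crate, fixed to the bench: 150 mm along its x, 210 mm along its y, rim 90 mm above the bench, walls and floor 4 mm. Origin: centre of its underside, z up. Its front (-x side, with the lid's grip and a label holder) faces roughly towards the robot; a clip on the left end wall (+y) and one on the right (-y).
- crate_floor (a point): Centre of the crate's inner floor, crate (0, 0, 4) mm. The inside measures 142 mm (x) by 202 mm (y).
- lid: Loose grey steel lid, 0.35 kg, over the crate's rim: plate 164 (x) x 224 (y) x 4 mm and a 12 mm skirt outside the rim, flared to 167 x 227 mm, 3 to 5 mm of play each side. Origin: centre of its underside, level with the skirt's lower edge; plate at z 12 to 16 mm. Seated, its origin is 78 mm above the crate's and the axes agree; lying on the bench its origin is at height 0.
- lid_grip (a point): Middle of the lid's grip: an upright black rubber-sleeved flange on the plate at its front edge, 8 mm thick (along the lid's x), 60 mm wide (along y), 32 mm high (lid z 16 to 48 mm). This point is at lid (-74, 0, 32) mm. Pinch it across its 8 mm from above.
- lid_front (a point): Point on the underside of the lid's plate at the middle of its front edge, lid (-82, 0, 12) mm.
- lid_back (a point): Point on the underside of the lid's plate at the middle of its back edge, lid (82, 0, 12) mm. The lid tips about the crate's back rim, close to this point.
- clip_left (a joint): Left clip's angle (crate +y end), rad: 0 shut over the lid, 0.8 swung fully outwards (stop). Over-centre spring: below 0.4 it snaps shut, above 0.4 open; 0.24 N m at either end, some 4 N at the lip. Hinge along the crate's x at crate y +124, z 45 mm. Push the lip outwards from its inner side to open; push its end or the arm inwards from outside to shut.
- clip_left_lip (a point): Top edge of the left clip's lip; shut it lies at crate (0, 99.5, 123.5) mm. The clip is a steel strap 40 mm wide: arm 5 mm thick straight up from the hinge, hook 26 mm inwards over the lid's edge (crate z 96.5 to 100.5 mm), and at its inner end the lip, 4 mm thick, standing up to z 123 mm. Open, the clip leans out 46 degrees, the lip's end 163 mm out from the crate's centre at z 117 mm.
- clip_right (a joint): The same for the right clip (crate -y end), the mirror image of the left: hinge at crate y = -124 mm, z = 45 mm; 0 shut, 0.8 fully open outwards, over-centre at 0.4.
- clip_right_lip (a point): Top edge of the right clip's lip, middle; shut it lies at crate (0, -99.5, 123.5) mm. Mirror image of the left clip.
- cleat1: Cleat: 40 mm length of bare steel 50 x 50 x 8 mm angle, 0.2 kg, a 14 mm bolt hole (look only) in each leg. Origin: centre of the foot's underside; foot 50 mm along x, 40 mm along y, 8 mm thick; the other leg stands at the +x end (x 17 to 25 mm, up to z 50 mm). Starts on its foot, any yaw. Two to four are present.
- cleat2: Cleat: 40 mm length of bare steel 50 x 50 x 8 mm angle, 0.2 kg, a 14 mm bolt hole (look only) in each leg. Origin: centre of the foot's underside; foot 50 mm along x, 40 mm along y, 8 mm thick; the other leg stands at the +x end (x 17 to 25 mm, up to z 50 mm). Starts on its foot, any yaw. Two to four are present.
- cleat3: Cleat: 40 mm length of bare steel 50 x 50 x 8 mm angle, 0.2 kg, a 14 mm bolt hole (look only) in each leg. Origin: centre of the foot's underside; foot 50 mm along x, 40 mm along y, 8 mm thick; the other leg stands at the +x end (x 17 to 25 mm, up to z 50 mm). Starts on its foot, any yaw. Two to four are present.
- cleat4: Cleat: 40 mm length of bare steel 50 x 50 x 8 mm angle, 0.2 kg, a 14 mm bolt hole (look only) in each leg. Origin: centre of the foot's underside; foot 50 mm along x, 40 mm along y, 8 mm thick; the other leg stands at the +x end (x 17 to 25 mm, up to z 50 mm). Starts on its foot, any yaw. Two to four are present.
- flask: Bystander: standing steel vacuum flask, 72 mm across, 250 mm high, origin centre of its base.
- grinder: Bystander: black angle grinder lying on the bench behind the crate, about 300 mm along its y, disc uppermost (115 mm across, 90 mm high) at its +y end; origin under its middle.
- offcut1: Bystander: flat steel offcut 30 x 90 x 8 mm (90 along its y), origin centre of its underside.
- offcut2: Bystander: flat steel offcut 30 x 80 x 8 mm (80 along its y), origin centre of its underside.
Things that resemble listed ones, but are neither listed nor needed, are in the scene too. What is shaped like the cleat2 but orange is not meant. Leave any brown look-alike of the cleat1 alone.

How it is judged:
By the outcome, as a careful person would: the job done as asked, in the order asked, and still so for the second after the job is handed in, with the robot touching nothing.
Of cleat1, cleat2, cleat3, cleat4 only 2 to 4 are there at a start; the rules pass over those that are not, and their reading is None.
At some moment in a run one of cleat1, cleat2, cleat3, cleat4 may be knocked a few centimetres aside while the robot is not near it.
Once in a run the grip may slacken for a moment while it holds something.
It also fails if it takes over 210 s, if anything falls off the work surface, if the arm or the gripper's body presses on something with over 40 N, if the wrist force passes 120 N, or if a joint passes its speed limit or range.

## Working session

There is one attempt and no reset: what is moved stays moved. The work goes in short steps, Python scripts to look and compute and a tool call to move; the robot and the scene stay as the last step left them, time stands still between calls to the robot, and variables do not carry over. Pictures are saved under pics/ and viewed, at most 17 in all, crops included, and the job is handed in when it is done.

Besides the shell and the picture viewer there is one more tool, called after "Emit:" as name([rows], argument=value, ...), one row to a line, values as JSON. drive_tool: Moves the arm, as the interface text tells. Its arguments: {"type":"object","properties":{"commands":{"type":"array"},"newtons":{"type":"number"}},"required":["commands"]}

```bash
mkdir -p pics; ls; python3 - <<'E'
from cell import readout,cams
import cv2
s=readout.observe();print(s)
for n in("side","top"):
    cv2.imwrite(f"pics/{n}0.png",cams.get_image(n)); print(n,cams.camera_info(n))
E
```

```text
pics
{'clock': 0.0, 'joints': array([-1.27461602,  0.43520201,  0.0249326 ,  1.57406833, -0.01157632,
        1.1340193 , -0.07510189]), 'dq': array([-0.00142744,  0.00057409, -0.00087131, -0.00094996, -0.0008039 ,
       -0.00034953,  0.00022608]), 'joint_efforts': array([-3.29949935e-04, -6.67857528e+01,  9.84850042e-01, -3.14459968e+01,
       -6.05958374e-02,  4.31128673e-02,  1.53739629e-04]), 'position': array([0.24252598, 0.57547848, 0.22596868]), 'ee_rot': array([-6.22265704e-01, -3.07918064e+00,  2.42493554e-03]), 'force': array([-0.4007792 ,  0.44068256, -0.0426776 ]), 'ft_torque': array([-0.01721185, -0.00952341,  0.01827579]), 'gripper_force': 0.0, 'width': 1.0010463907343927}
side {'camera_matrix': array([[471.19193552,   0.        , 319.31465562],
       [  0.        , 471.19193552, 235.15448973],
       [  0.        ,   0.        ,   1.        ]]), 'R': array([[-0.94893262, -0.31512519,  0.01493293],
       [-0.24477584,  0.70557722, -0.66501547],
       [ 0.19902679, -0.63471009, -0.74668028]]), 't': array([0.52307415, 0.23088976, 0.70210205])}
top {'camera_matrix': array([[575.20934012,   0.        , 325.52770482],
       [  0.        , 575.20934012, 236.75353938],
       [  0.        ,   0.        ,   1.        ]]), 'R': array([[-0.02280207, -0.99971307, -0.00733746],
       [-0.99267639,  0.02351126, -0.11849392],
       [ 0.11863244,  0.00458181, -0.99292767]]), 't': array([-0.01333448,  0.59974902,  1.08365483])}
```

View pics/side0.png

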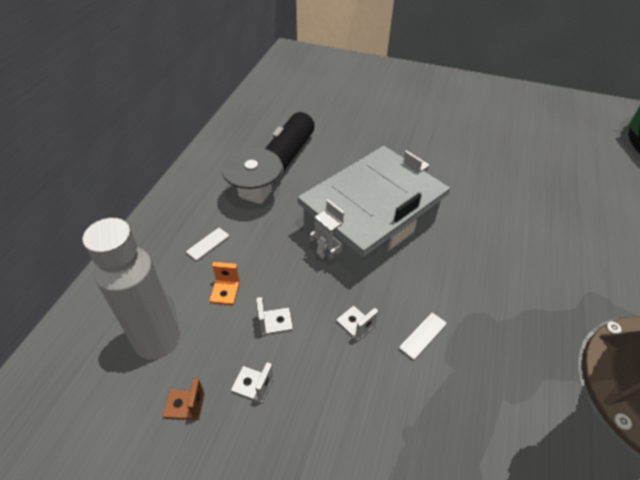

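View pics/top0.png

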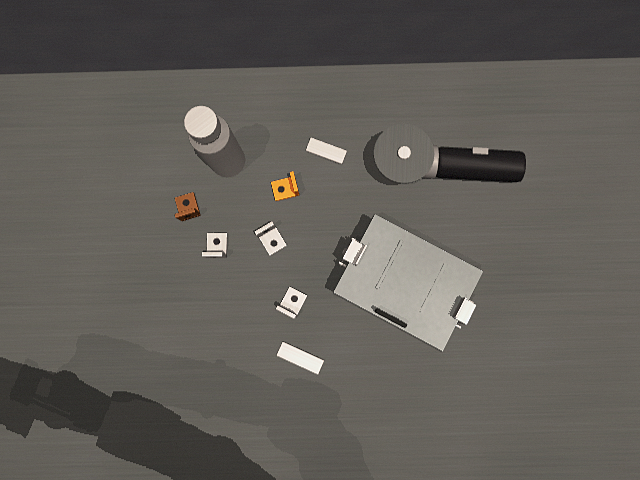

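The scene shows three white cleats at top px (216,244), (270,240) and (292,300). The look-alikes are orange (285,187) and brown (187,206), and the flat offcuts are at (327,150) and (300,358). The lid corners are at about (375,215), (482,270), (443,351) and (335,292), with the grip at (390,317).

```bash
cat > h.py <<'E'
import numpy as np, cv2
from cell import readout,cams
from scipy.spatial.transform import Rotation as R
def ray(n,p):
    c=cams.camera_info(n);d=c["R"].T@np.linalg.inv(c["camera_matrix"])@np.array([*p,1.]);return -c["R"].T@c["t"],d
def onz(n,p,z):
    o,d=ray(n,p);return o+d*(z-o[2])/d[2]
def proj(n,X):
    c=cams.camera_info(n);q=c["camera_matrix"]@(c["R"]@np.asarray(X,float)+c["t"]);return q[:2]/q[2]
def pose(yaw,tilt=0,axis=(0,1,0)):
    "tool down, tool y (closing line) along world angle yaw; then tilted about a world axis"
    y=np.array([np.cos(yaw),np.sin(yaw),0]);z=np.array([0,0,-1.]);m=np.column_stack([np.cross(y,z),y,z])
    return R.from_rotvec(np.array(axis)*tilt)*R.from_matrix(m)
def delta(p,r,p0=None,r0=None):
    s=readout.observe()
    p0=s["position"] if p0 is None else p0; r0=R.from_rotvec(s["ee_rot"]) if r0 is None else r0
    return np.round((r0.inv()*r).as_rotvec(),3), np.round(r0.inv().apply(np.asarray(p)-p0)*100,2)
E
python3 - <<'E'
from h import *
im=cv2.imread("pics/top0.png");g=cv2.cvtColor(im,cv2.COLOR_BGR2GRAY)
c=np.float32([[375,215],[482,270],[443,351],[335,292]]).reshape(-1,1,2)
c=cv2.cornerSubPix(g,c,(4,4),(-1,-1),(3,30,.01)).reshape(-1,2);print(c)
W=np.array([onz("top",p,.094) for p in c]);print(W.round(4),W.mean(0).round(4))
e=np.roll(W,-1,0)-W;print(np.linalg.norm(e,axis=1),np.degrees(np.arctan2(e[:,1],e[:,0])))
v=W[0]+W[1]-W[2]-W[3];print("yaw x",np.degrees(np.arctan2(v[1],v[0])))
crop=im[215:330,190:325];cv2.imwrite("pics/crop1.png",cv2.resize(crop,None,fx=5,fy=5,interpolation=cv2.INTER_CUBIC))
cs=im[280:410,220:400];cv2.imwrite("pics/crop2.png",cv2.resize(cv2.imread("pics/side0.png")[280:410,220:400],None,fx=4,fy=4,interpolation=cv2.INTER_CUBIC))
E
```

```text
[[374.72073 213.82213]
 [482.65283 270.83453]
 [441.9847  350.81436]
 [332.92697 291.5667 ]]
[[ 0.6329 -0.1196  0.094 ]
 [ 0.5228 -0.3131  0.094 ]
 [ 0.3808 -0.2322  0.094 ]
 [ 0.4914 -0.0387  0.094 ]] [ 0.507  -0.1759  0.094 ]
[0.22265665 0.16342187 0.22284636 0.16295617] [-119.62805849  150.32894494   60.25214111  -29.7377088 ]
yaw x -29.70433437787595
```

View pics/crop1.png

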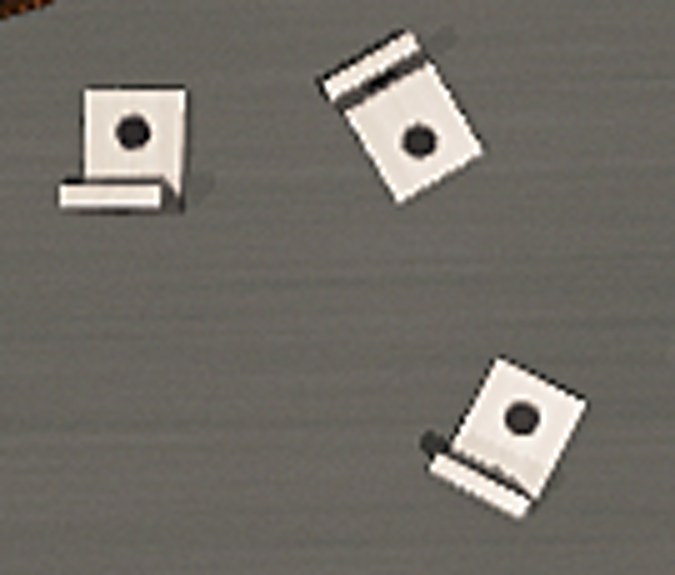

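The crop shows three bare-steel cleats, with leg strips at crop px (110,196), (370,67) and (480,486). Neither the orange nor the brown look-alike is among them. Next I'll compute the cleat poses and the first move.

```bash
cat >> h.py <<'E'
CY=np.radians(-29.7);CO=np.array([.507,-.176,0])
RC=R.from_euler("z",CY)
def cr(x,y,z): return CO+RC.apply([x/1000,y/1000,z/1000])
E
python3 - <<'E'
from h import *
f=lambda u,v:(190+(u+.5)/5-.5,215+(v+.5)/5-.5)
for n,s,h,a,b in (("A",(110,196),(133,132),(58,196),(162,195)),("B",(370,67),(419,141),(326,92),(414,42)),("C",(480,486),(521,418),(434,463),(526,507))):
    S=onz("top",f(*s),.05);H=onz("top",f(*h),.008);d=S-H;e=onz("top",f(*b),.05)-onz("top",f(*a),.05)
    print(n,"leg",S.round(4),"yaw x",np.degrees(np.arctan2(d[1],d[0])).round(1),"strip",np.degrees(np.arctan2(e[1],e[0])).round(1),np.linalg.norm(d[:2]),np.linalg.norm(e), "side px leg",proj("side",S))
m=R.from_rotvec(readout.observe()["ee_rot"]).as_matrix();print(m.round(2),"tool y yaw",np.degrees(np.arctan2(m[1,1],m[0,1])))
for yaw in(CY,CY+np.pi): print(delta(cr(0,80,180),pose(yaw)))
print("lid corners chk side:",[proj("side",cr(x,y,94)).round(0) for x in(-82,82) for y in(-112,112)],proj("side",cr(0,99.5,123.5)))
E
```

```text
A leg [0.5698 0.1917 0.05  ] yaw x 178.8 strip -90.8 0.029383767155464004 0.03991947319772914 side px leg [263.81266818 373.98922606]
B leg [0.6174 0.0915 0.05  ] yaw x 30.7 strip -61.4 0.028426432306596736 0.03885832215448645 side px leg [260.64503545 306.9004167 ]
C leg [0.4564 0.0515 0.05  ] yaw x 152.7 strip -116.6 0.029050974831888204 0.03867313428232141 side px leg [367.89427225 314.82420522]
[[-0.92  0.39 -0.  ]
 [ 0.39  0.92 -0.  ]
 [-0.   -0.   -1.  ]] tool y yaw 67.1484961586724
(array([-1.00e-03,  1.00e-03,  1.69e+00]), array([-54.51, -51.03,   4.68]))
(array([-1.000e-03, -1.000e-03, -1.451e+00]), array([-54.51, -51.03,   4.68]))
lid corners chk side: [array([450., 186.]), array([363., 248.]), array([383., 144.]), array([297., 195.])] [334.62093673 204.48297693]
```

View pics/crop2.png

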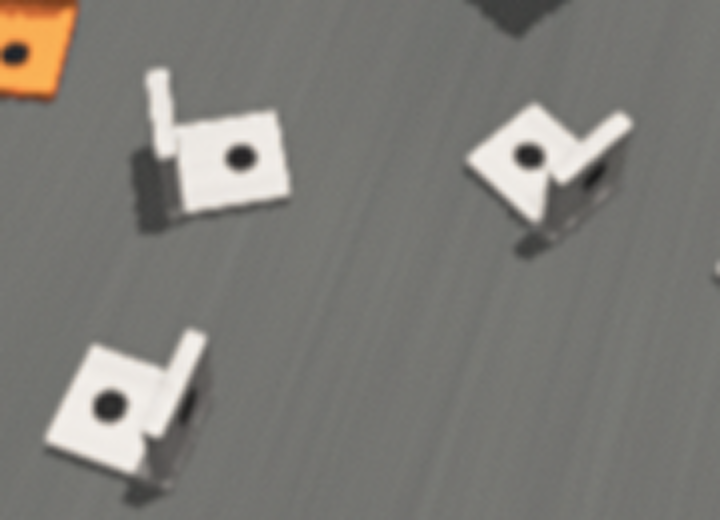

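Both views agree on the leg tops: side crop (178,380) is A, (160,110) is B and (597,147) is C. I'm moving above the lid beside the left clip with the fingers shut.

Emit:
drive_tool([
  [[0, 0, 1.69], [-54.5, -51.0, 4.7], -1],
  [[0, 0, 1.69], [-54.5, -51.0, 4.7], -1],
  [[0, 0, 1.69], [-54.5, -51.0, 4.7], -1],
  [[0, 0, 1.69], [-54.5, -51.0, 4.7], -1],
  [[0, 0, 1.69], [-54.5, -51.0, 4.7], -1],
  [[0, 0, 1.69], [-54.5, -51.0, 4.7], -1],
  [[0, 0, 1.69], [-54.5, -51.0, 4.7], -1],
  [[0, 0, 1.69], [-54.5, -51.0, 4.7], -1],
  [[0, 0, 1.69], [-54.5, -51.0, 4.7], -1],
  [[0, 0, 1.69], [-54.5, -51.0, 4.7], -1],
  [[0, 0, 1.69], [-54.5, -51.0, 4.7], -1],
  [[0, 0, 1.69], [-54.5, -51.0, 4.7], -1],
  [[0, 0, 1.69], [-54.5, -51.0, 4.7], -1],
  [[0, 0, 1.69], [-54.5, -51.0, 4.7], -1],
  [[0, 0, 1.69], [-54.5, -51.0, 4.7], -1],
  [[0, 0, 1.69], [-54.5, -51.0, 4.7], -1],
  [[0, 0, 1.69], [-54.5, -51.0, 4.7], -1],
  [[0, 0, 1.69], [-54.5, -51.0, 4.7], -1],
  [[0, 0, 1.69], [-54.5, -51.0, 4.7], -1],
  [[0, 0, 1.69], [-54.5, -51.0, 4.7], -1],
])

```text
clock: 1.77
position: [0.5467, -0.1088, 0.1792]
ee_rot: [2.72, 1.571, -0.002]
force: [-0.6, 1.7, 0.1]
width: 0.004
gripper_force: 0.0
```

Emit:
drive_tool([
  [[0, 0, 0], [0, 0, 2], -1],
  [[0, 0, 0], [0, 0, 4], -1],
  [[0, 0, 0], [0, 0, 5.5], -1],
  [[0, 0, 0], [0, 0, 6.5], -1],
  [[0, 0, 0], [0, 0, 7], -1],
  [[0, 0, 0], [0, 0, 7], -1],
  [[0, 0, 0], [0, 0, 7], -1],
  [[0, 0, 0], [0.8, 0, 7], -1],
  [[0, 0, 0], [1.6, 0, 7], -1],
  [[0, 0, 0], [2.4, 0, 7], -1],
  [[0, 0, 0], [3.2, 0, 7], -1],
  [[0, 0, 0], [4, 0, 7], -1],
  [[0, 0, 0], [4.7, 0, 7], -1],
  [[0, 0, 0], [5.2, 0, 7], -1],
  [[0, 0, 0], [5.2, 0, 7], -1],
])

```text
clock: 3.02
position: [0.5733, -0.0584, 0.1095]
ee_rot: [-2.714, -1.581, -0.001]
force: [-0.1, -0.6, 0.1]
width: 0.006
gripper_force: 0.0
```

```bash
python3 - <<'E'
from h import *
im=cams.get_image("side");cv2.imwrite("pics/c3.png",cv2.resize(im[100:320,220:480],None,fx=3,fy=2.7))
p=readout.observe();print(RC.inv().apply(p["position"]-CO),p["force"])
E
```

```text
[-0.00056635  0.13385194  0.10950246] [-0.00277742  0.23421943  0.12310084]
```

View pics/c3.png

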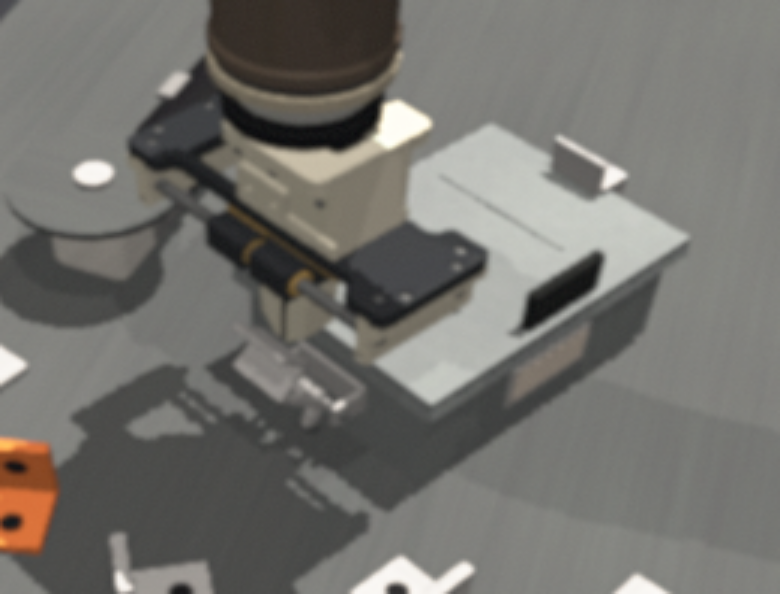

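The left clip has swung out (crop px 300,380). Next is the right clip: up, across, down, then push outwards.

Emit:
drive_tool([
  [[0, 0, 0], [0, 0, -3], -1],
  [[0, 0, 0], [-2, 0, -6], -1],
  [[0, 0, 0], [-6, 0, -6], -1],
  [[0, 0, 0], [-10, 0, -6], -1],
  [[0, 0, 0], [-14, 0, -6], -1],
  [[0, 0, 0], [-18, 0, -6], -1],
  [[0, 0, 0], [-21, 0, -6], -1],
  [[0, 0, 0], [-21.3, 0, -6], -1],
  [[0, 0, 0], [-21.3, 0, -6], -1],
  [[0, 0, 0], [-21.3, 0, -6], -1],
  [[0, 0, 0], [-21.3, 0, -4], -1],
  [[0, 0, 0], [-21.3, 0, -2], -1],
  [[0, 0, 0], [-21.3, 0, -0.5], -1],
  [[0, 0, 0], [-21.3, 0, 0], -1],
  [[0, 0, 0], [-21.3, 0, 0], -1],
  [[0, 0, 0], [-21.3, 0, 0], -1],
])

```text
clock: 4.4
position: [0.4677, -0.2449, 0.11]
ee_rot: [-2.715, -1.58, 0.0]
force: [-0.1, -0.9, 0.2]
width: 0.004
gripper_force: 0.0
```

Emit:
drive_tool([
  [[0, 0, 0], [-0.8, 0, 0], -1],
  [[0, 0, 0], [-1.6, 0, 0], -1],
  [[0, 0, 0], [-2.4, 0, 0], -1],
  [[0, 0, 0], [-3.2, 0, 0], -1],
  [[0, 0, 0], [-4, 0, 0], -1],
  [[0, 0, 0], [-4.7, 0, 0], -1],
  [[0, 0, 0], [-5.3, 0, 0], -1],
  [[0, 0, 0], [-5.3, 0, 0], -1],
  [[0, 0, 0], [-5.3, 0, 0], -1],
  [[0, 0, 0], [-5.3, 0, -3], 0],
  [[0, 0, 0], [-5.3, 0, -6], 0],
  [[0, 0, 0], [-5.3, 0, -7], 0],
  [[0, 0, 0], [-5.3, 0, -7], 0],
])

```text
clock: 5.48
position: [0.4425, -0.2922, 0.1821]
ee_rot: [2.713, 1.577, 0.005]
force: [-0.5, -0.3, -0.6]
width: 0.247
gripper_force: 0.0
```

```bash
python3 - <<'E'
from h import *
p=readout.observe();print(p["clock"],RC.inv().apply(p["position"]-CO),p["force"],p["width"])
print(delta(cr(-74,0,180),pose(CY)),delta(cr(-74,0,96),pose(CY)))
im=cams.get_image("top");cv2.imwrite("pics/t4.png",im)
d=cv2.absdiff(im,cv2.imread("pics/top0.png")).max(2)[220:330,195:315];print("cleat diff",(d>60).sum())
E
```

```text
5.4833 [ 0.00152943 -0.13288823  0.18213637] [-0.49462222 -0.301202   -0.61216669] 0.24717442651559451
(array([ 0.004, -0.001,  0.001]), array([13.3 , -7.54,  0.19])) (array([ 0.004, -0.001,  0.001]), array([13.29, -7.58,  8.59]))
cleat diff 0
```

View pics/t4.png

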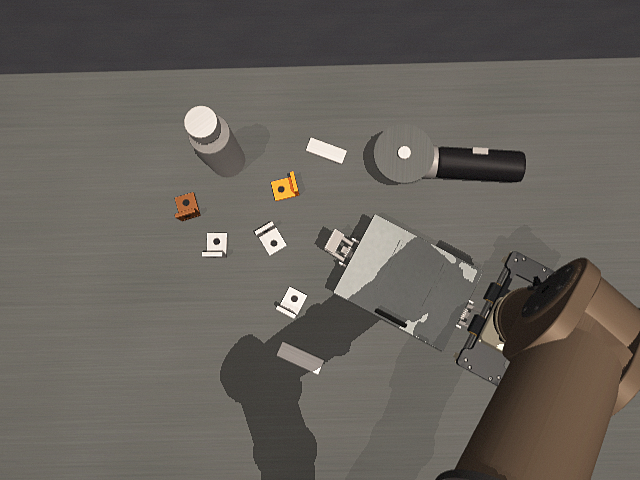

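The left clip is open at px (335,245), and the cleats are unmoved. Now I'll go over the lid grip, descend and pinch.

Emit:
drive_tool([
  [[0, 0, 0], [4, -2.3, 0], 0],
  [[0, 0, 0], [8, -4.5, 0], 0],
  [[0, 0, 0], [12, -6.8, 0], 0],
  [[0, 0, 0], [13.3, -7.5, 0], 0],
  [[0, 0, 0], [13.3, -7.5, 0], 0],
  [[0, 0, 0], [13.3, -7.5, 0], 0],
  [[0, 0, 0], [13.3, -7.5, 3], 0],
  [[0, 0, 0], [13.3, -7.5, 5.5], 0],
  [[0, 0, 0], [13.3, -7.5, 7.5], 0],
  [[0, 0, 0], [13.3, -7.5, 8.2], 0],
  [[0, 0, 0], [13.3, -7.5, 8.4], 0],
  [[0, 0, 0], [13.3, -7.5, 8.4], 0],
  [[0, 0, 0], [13.3, -7.5, 8.4], 0],
], newtons=55)

```text
clock: 6.62
position: [0.4416, -0.1399, 0.0959]
ee_rot: [2.717, 1.576, -0.0]
force: [0.3, -0.2, -0.1]
width: 0.498
gripper_force: 0.0
```

Emit:
drive_tool([
  [[0, 0, 0], [0, 0, 0], -0.5],
  [[0, 0, 0], [0, 0, 0], -0.6],
  [[0, 0, 0], [0, 0, 0], -1],
  [[0, 0, 0], [0, 0, 0], -1],
  [[0, 0, 0], [0, 0, 0], -1],
  [[0, 0, 0], [0, 0, 0], -1],
  [[0, 0, 0], [0, 0, 0], -1],
  [[0, 0, 0], [0, 0, 0], -1],
])

```text
clock: 7.28
position: [0.4417, -0.1389, 0.0958]
ee_rot: [2.716, 1.578, 0.0]
force: [-0.8, 0.0, 1.8]
width: 0.088
gripper_force: 55.0
```

```bash
python3 - <<'E'
from h import *
im=cams.get_image("side");cv2.imwrite("pics/s5.png",cv2.resize(im[100:320,240:500],None,fx=3,fy=2.7))
s=readout.observe();p=s["position"];r=R.from_rotvec(s["ee_rot"]);print(s["clock"],RC.inv().apply(p-CO),s["force"],s["width"],s["gripper_force"])
piv=cr(79,0,90);ax=RC.apply([0,1,0])
for a in (5,10,15,20,25):
    q=R.from_rotvec(ax*np.radians(a));print(a,delta(piv+q.apply(p-piv),q*r))
E
```

```text
7.3333 [-0.07505292 -0.00010065  0.095833  ] [-0.10957764 -0.28873662  0.76894967] 0.08567181798954812 55.000526905059814
5 (array([0.087, 0.   , 0.   ]), array([ 0.  ,  0.11, -1.34]))
10 (array([0.175, 0.   , 0.   ]), array([ 0.  ,  0.34, -2.67]))
15 (array([0.262, 0.   , 0.   ]), array([ 0.  ,  0.68, -3.97]))
20 (array([0.349, 0.   , 0.   ]), array([ 0.  ,  1.13, -5.23]))
25 (array([0.436, 0.   , 0.   ]), array([ 0.  ,  1.69, -6.46]))
```

View pics/s5.png

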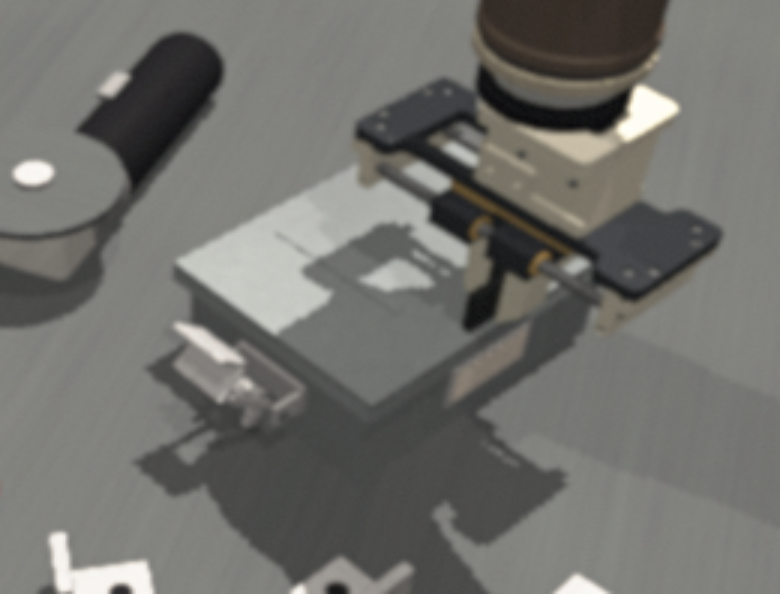

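The grip is pinched (55 N, width 0.086 ≈ 8 mm). I'll tip 10° first and check the force in case the right clip is still on.

Emit:
drive_tool([
  [[0.044, 0, 0], [0, 0.05, -0.67], -1],
  [[0.087, 0, 0], [0, 0.11, -1.34], -1],
  [[0.131, 0, 0], [0, 0.22, -2.0], -1],
  [[0.175, 0, 0], [0, 0.34, -2.67], -1],
  [[0.175, 0, 0], [0, 0.34, -2.67], -1],
  [[0.175, 0, 0], [0, 0.34, -2.67], -1],
])

```text
clock: 7.83
position: [0.4446, -0.1409, 0.1218]
ee_rot: [-2.584, -1.501, 0.132]
force: [-0.7, 0.3, -2.8]
width: 0.083
gripper_force: 55.0
```

Emit:
drive_tool([
  [[0.044, 0, 0], [0, 0.05, -0.67], -1],
  [[0.087, 0, 0], [0, 0.11, -1.34], -1],
  [[0.131, 0, 0], [0, 0.22, -2.0], -1],
  [[0.175, 0, 0], [0, 0.34, -2.67], -1],
  [[0.218, 0, 0], [0, 0.51, -3.32], -1],
  [[0.262, 0, 0], [0, 0.68, -3.97], -1],
  [[0.262, 0, 0], [0, 0.68, -3.97], -1],
  [[0.262, 0, 0], [0, 0.68, -3.97], -1],
  [[0.262, 0, 0], [0, 0.68, -3.97], -1],
  [[0.262, 0, 0], [0, 0.68, -3.97], -1],
])

```text
clock: 8.67
position: [0.4564, -0.1474, 0.16]
ee_rot: [-2.377, -1.381, 0.305]
force: [4.3, -3.3, -4.5]
width: 0.082
gripper_force: 55.0
```

```bash
python3 - <<'E'
from h import *
im=cams.get_image("side");cv2.imwrite("pics/s6.png",cv2.resize(im[60:320,240:540],None,fx=2.6,fy=2.3))
s=readout.observe();p=s["position"];print(s["clock"],RC.inv().apply(p-CO),s["force"],s["width"],s["gripper_force"])
r=R.from_rotvec(s["ee_rot"])
print("lift5",delta(p+[0,0,.05],r));print("lift+level",delta(cr(-75,0,96)+[0,0,.11],pose(CY)))
p1=cr(-75,0,96)+[0,0,.11]
for g in ((-74,-20),(40-75,-300)): print(g,delta(cr(g[0],g[1],206),pose(CY),p1,pose(CY)))
E
```

```text
8.7167 [-0.05817888 -0.00020705  0.16016768] [ 3.86767444 -2.17890059 -5.62137789] 0.08185923503189711 54.99903380870819
lift5 (array([0., 0., 0.]), array([ 0.  , -2.11, -4.53]))
lift+level (array([-0.435,  0.   ,  0.   ]), array([ 0.02, -3.46, -3.45]))
(-74, -20) (array([0., 0., 0.]), array([-2. ,  0.1,  0. ]))
(-35, -300) (array([0., 0., 0.]), array([-30.,   4.,   0.]))
```

View pics/s6.png

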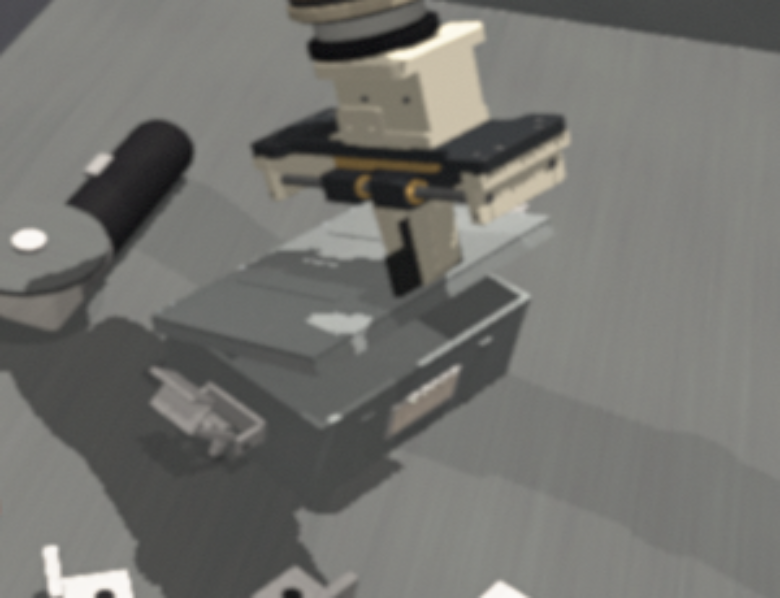

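The lid is tipped about 25° with its back edge resting on the rim. Now I'll lift it, level it and carry it right.

Emit:
drive_tool([
  [[0, 0, 0], [0, -0.4, -0.9], -1],
  [[0, 0, 0], [0, -0.8, -1.8], -1],
  [[0, 0, 0], [0, -1.3, -2.7], -1],
  [[0, 0, 0], [0, -1.7, -3.6], -1],
  [[0, 0, 0], [0, -2.1, -4.5], -1],
  [[-0.06, 0, 0], [0, -2.3, -4.5], -1],
  [[-0.12, 0, 0], [0, -2.5, -4.3], -1],
  [[-0.18, 0, 0], [0, -2.7, -4.1], -1],
  [[-0.24, 0, 0], [0, -2.9, -3.9], -1],
  [[-0.3, 0, 0], [0, -3.1, -3.7], -1],
  [[-0.36, 0, 0], [0, -3.3, -3.6], -1],
  [[-0.42, 0, 0], [0, -3.4, -3.5], -1],
  [[-0.435, 0, 0], [0, -3.5, -3.5], -1],
  [[-0.435, 0, 0], [0, -3.5, -3.5], -1],
  [[-0.435, 0, 0], [0, -3.5, -3.5], -1],
  [[-0.435, 0, 0], [0, -3.5, -3.5], -1],
])

```text
clock: 10.05
position: [0.4422, -0.1392, 0.2071]
ee_rot: [-2.714, -1.577, 0.003]
force: [-0.5, -1.0, -4.4]
width: 0.089
gripper_force: 55.0
```

Emit:
drive_tool([
  [[0, 0, 0], [-1.5, 0.2, 0], -1],
  [[0, 0, 0], [-4, 0.5, 0], -1],
  [[0, 0, 0], [-7, 0.9, 0], -1],
  [[0, 0, 0], [-10, 1.3, 0], -1],
  [[0, 0, 0], [-13, 1.7, 0], -1],
  [[0, 0, 0], [-16, 2.1, 0], -1],
  [[0, 0, 0], [-19, 2.5, 0], -1],
  [[0, 0, 0], [-22, 2.9, 0], -1],
  [[0, 0, 0], [-25, 3.3, 0], -1],
  [[0, 0, 0], [-27, 3.6, 0], -1],
  [[0, 0, 0], [-29, 3.8, 0], -1],
  [[0, 0, 0], [-30, 4, 0], -1],
  [[0, 0, 0], [-30, 4, 0], -1],
  [[0, 0, 0], [-30, 4, 0], -1],
  [[0, 0, 0], [-30, 4, 0], -1],
])

```text
clock: 11.3
position: [0.3286, -0.4184, 0.2064]
ee_rot: [-2.713, -1.578, 0.001]
force: [0.3, 0.3, -3.7]
width: 0.087
gripper_force: 55.0
```

```bash
python3 - <<'E'
from h import *
im=cams.get_image("side");cv2.imwrite("pics/s7.png",im[0:420,240:640])
s=readout.observe();p=s["position"];print(s["clock"],p,RC.inv().apply(p-CO),s["force"],s["width"],s["gripper_force"])
print("down to seat z",delta(cr(-35,-300,96-78),pose(CY)))
E
```

```text
11.35 [ 0.32873279 -0.41819564  0.20646413] [-0.03485059 -0.2987028   0.20646413] [ 0.08111423  0.69561251 -3.75443731] 0.08636492735947748 55.00061631202698
down to seat z (array([-0.003, -0.001,  0.002]), array([-0.15,  0.04, 18.85]))
```

View pics/s7.png

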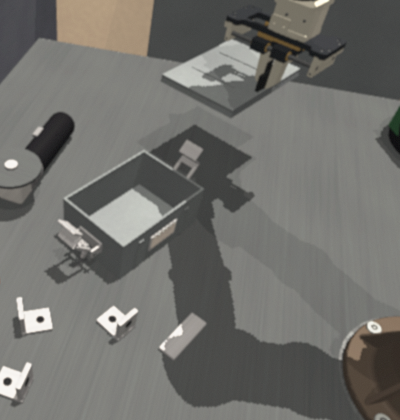

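The lid is held level, the crate is empty and both clips are open. Lowering the lid to the bench.

Emit:
drive_tool([
  [[0, 0, 0], [0, 0, 2], -1],
  [[0, 0, 0], [0, 0, 4.5], -1],
  [[0, 0, 0], [0, 0, 7], -1],
  [[0, 0, 0], [0, 0, 9.5], -1],
  [[0, 0, 0], [0, 0, 12], -1],
  [[0, 0, 0], [0, 0, 14.5], -1],
  [[0, 0, 0], [0, 0, 16.5], -1],
  [[0, 0, 0], [0, 0, 17.5], -1],
  [[0, 0, 0], [0, 0, 18], -1],
  [[0, 0, 0], [0, 0, 18.3], -1],
  [[0, 0, 0], [0, 0, 18.5], -1],
  [[0, 0, 0], [0, 0, 18.7], -1],
  [[0, 0, 0], [0, 0, 18.8], -1],
  [[0, 0, 0], [0, 0, 18.8], -1],
  [[0, 0, 0], [0, 0, 18.8], -1],
])

```text
clock: 12.6
position: [0.3278, -0.4194, 0.0192]
ee_rot: [-2.715, -1.578, 0.001]
force: [-1.1, -0.0, -3.4]
width: 0.085
gripper_force: 55.0
```

```bash
python3 - <<'E'
from h import *
s=readout.observe();print(s["clock"],s["position"],s["force"],s["ft_torque"])
E
```

```text
12.6 [ 0.32775921 -0.41940056  0.01920749] [-1.1437615  -0.04637106 -3.38605698] [ 0.07448849  0.29782915 -0.03111023]
```

Emit:
drive_tool([
  [[0, 0, 0], [0, 0, 0.08], -1],
  [[0, 0, 0], [0, 0, 0.16], -1],
  [[0, 0, 0], [0, 0, 0.16], -1],
  [[0, 0, 0], [0, 0, 0.16], -1],
])

```text
clock: 12.93
position: [0.3277, -0.4194, 0.0175]
ee_rot: [-2.715, -1.577, 0.001]
force: [-0.4, 1.3, 2.9]
width: 0.083
gripper_force: 55.0
```

Emit:
drive_tool([
  [[0, 0, 0], [0, 0, 0], 0],
  [[0, 0, 0], [0, 0, 0], 0],
  [[0, 0, 0], [0, 0, 0], 0],
  [[0, 0, 0], [0, 0, 0], 0],
  [[0, 0, 0], [0, 0, 0], 0],
  [[0, 0, 0], [0, 0, 0], 0],
])

```text
clock: 13.43
position: [0.3276, -0.4192, 0.0171]
ee_rot: [-2.715, -1.577, 0.002]
force: [-0.4, 0.3, -0.2]
width: 0.466
gripper_force: 0.0
```

Emit:
drive_tool([
  [[0, 0, 0], [0, 0, -3], 0],
  [[0, 0, 0], [0, 0, -6], 0],
  [[0, 0, 0], [0, 0, -10], 0],
  [[0, 0, 0], [0, 0, -14], 0],
  [[0, 0, 0], [0, 0, -18], 0],
  [[0, 0, 0], [0, 0, -18.5], 0],
  [[0, 0, 0], [0, 0, -18.5], 0],
  [[0, 0, 0], [0, 0, -18.5], 0],
])

```text
clock: 14.1
position: [0.328, -0.419, 0.2019]
ee_rot: [-2.715, -1.578, 0.0]
force: [-0.7, -0.0, -0.9]
width: 0.501
gripper_force: 0.0
```

```bash
python3 - <<'E'
from h import *
im=cams.get_image("top");cv2.imwrite("pics/t8.png",im)
d=cv2.absdiff(im,cv2.imread("pics/top0.png")).max(2)[220:330,195:315];print("cleat diff",(d>60).sum())
s=readout.observe();print(s["clock"],s["position"])
C=((.4564,.0515),152.7);
for n,(x,y),a in(("C",(.4564,.0515),153.),("B",(.6174,.0915),29.3),("A",(.5698,.1917),179.)):
    for k in(0,180): print(n,k,delta([x,y,.2],pose(np.radians(a+k))))
E
```

```text
cleat diff 0
14.15 [ 0.32759275 -0.41854815  0.20106273]
C 0 (array([-1.000e-03,  5.000e-03,  3.095e+00]), array([ 47.22, -12.07,   0.19]))
C 180 (array([-0.003, -0.001, -0.046]), array([ 47.22, -12.07,   0.19]))
B 0 (array([-0.003, -0.003, -1.029]), array([58.66, -0.06,  0.15]))
B 180 (array([-0.003,  0.003,  2.112]), array([58.66, -0.06,  0.15]))
A 0 (array([-2.000e-03,  4.000e-03,  2.641e+00]), array([65.01, -9.15,  0.19]))
A 180 (array([-0.003, -0.002, -0.5  ]), array([65.01, -9.15,  0.19]))
```

The lid is released on the bench and the cleats are unmoved. Picking cleat C first.

Emit:
drive_tool([
  [[0, 0, -0.046], [47.2, -12.1, 0], 0],
  [[0, 0, -0.046], [47.2, -12.1, 0], 0],
  [[0, 0, -0.046], [47.2, -12.1, 0], 0],
  [[0, 0, -0.046], [47.2, -12.1, 0], 0],
  [[0, 0, -0.046], [47.2, -12.1, 0], 0],
  [[0, 0, -0.046], [47.2, -12.1, 0], 0],
  [[0, 0, -0.046], [47.2, -12.1, 0], 0],
  [[0, 0, -0.046], [47.2, -12.1, 0], 0],
  [[0, 0, -0.046], [47.2, -12.1, 0], 0],
  [[0, 0, -0.046], [47.2, -12.1, 0], 0],
  [[0, 0, -0.046], [47.2, -12.1, 0], 0],
  [[0, 0, -0.046], [47.2, -12.1, 0], 0],
  [[0, 0, -0.046], [47.2, -12.1, 0], 0],
  [[0, 0, -0.046], [47.2, -12.1, 0], 0],
  [[0, 0, -0.046], [47.2, -12.1, 0], 0],
  [[0, 0, -0.046], [47.2, -12.1, 0], 0],
  [[0, 0, -0.046], [47.2, -12.1, 0], 0],
  [[0, 0, -0.046], [47.2, -12.1, 0], 0],
], newtons=40)

```text
clock: 15.65
position: [0.4562, 0.0495, 0.2023]
ee_rot: [-2.679, -1.637, 0.002]
force: [0.1, -0.5, -0.5]
width: 0.499
gripper_force: 0.0
```

```bash
python3 - <<'E'
from h import *
im=cams.get_image("side");d=cv2.absdiff(im,cv2.imread("pics/side0.png")).max(2)
print((d>60)[280:410,220:340].sum()); cv2.imwrite("pics/s9.png",cv2.resize(im[200:360,240:460],None,fx=3.5,fy=3.5))
print(readout.observe()["clock"],delta([.4564,.0515,.02],pose(np.radians(-27))))
E
```

```text
597
15.7 (array([-0.002, -0.   , -0.002]), array([ 0.16, -0.04, 18.24]))
```

View pics/s9.png

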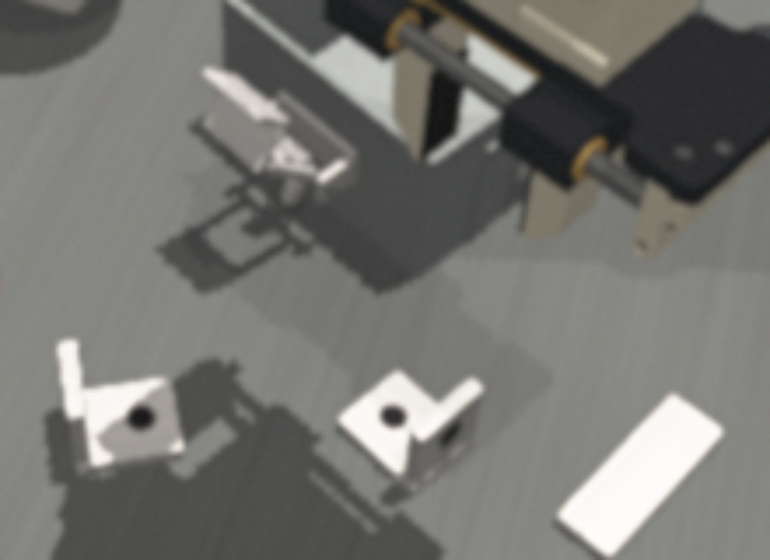

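C's leg is at crop px (450,407), as expected. Descending, gripping and lifting.

Emit:
drive_tool([
  [[0, 0, 0], [0.1, 0, 4], 0],
  [[0, 0, 0], [0.2, 0, 8], 0],
  [[0, 0, 0], [0.2, 0, 12], 0],
  [[0, 0, 0], [0.2, 0, 15], 0],
  [[0, 0, 0], [0.2, 0, 17], 0],
  [[0, 0, 0], [0.2, 0, 18], 0],
  [[0, 0, 0], [0.2, 0, 18.2], 0],
  [[0, 0, 0], [0.2, 0, 18.2], 0],
  [[0, 0, 0], [0.2, 0, 18.2], -1],
  [[0, 0, 0], [0.2, 0, 18.2], -1],
  [[0, 0, 0], [0.2, 0, 18.2], -1],
  [[0, 0, 0], [0.2, 0, 18.2], -1],
  [[0, 0, 0], [0.2, 0, 18.2], -1],
  [[0, 0, 0], [0.2, 0, 18.2], -1],
  [[0, 0, 0], [0.2, 0, 18.2], -1],
  [[0, 0, 0], [0.2, 0, 18.2], -1],
  [[0, 0, 0], [0.2, 0, 18.2], -1],
])

```text
clock: 17.12
position: [0.4572, 0.0527, 0.0207]
ee_rot: [-2.678, -1.64, 0.001]
force: [-1.0, -0.1, 5.5]
width: 0.083
gripper_force: 40.0
```

Emit:
drive_tool([
  [[0, 0, 0], [0, 0, -2], -1],
  [[0, 0, 0], [0, 0, -5], -1],
  [[0, 0, 0], [0, 0, -9], -1],
  [[0, 0, 0], [0, 0, -13], -1],
  [[0, 0, 0], [0, 0, -17], -1],
  [[0, 0, 0], [0, 0, -18], -1],
  [[0, 0, 0], [0, 0, -18], -1],
  [[0, 0, 0], [0, 0, -18], -1],
])

```text
clock: 17.78
position: [0.457, 0.0527, 0.1998]
ee_rot: [-2.677, -1.64, 0.001]
force: [-0.8, 0.6, -4.0]
width: 0.087
gripper_force: 40.0
```

```bash
python3 - <<'E'
from h import *
s=readout.observe();print(s["clock"],s["position"],s["force"],s["width"])
print(delta(cr(-21,-60,200),pose(CY)))
E
```

```text
17.7833 [0.45696216 0.05266359 0.19980889] [-0.78144841  0.63475848 -3.95447487] 0.08697989031887032
(array([-0.002, -0.   ,  0.047]), array([-23.99,  12.47,  -0.06]))
```

Cleat C is held. Over to the crate's right side, lower, and release.

Emit:
drive_tool([
  [[0, 0, 0.047], [-24, 12.5, 0], -1],
  [[0, 0, 0.047], [-24, 12.5, 0], -1],
  [[0, 0, 0.047], [-24, 12.5, 0], -1],
  [[0, 0, 0.047], [-24, 12.5, 0], -1],
  [[0, 0, 0.047], [-24, 12.5, 0], -1],
  [[0, 0, 0.047], [-24, 12.5, 0], -1],
  [[0, 0, 0.047], [-24, 12.5, 0], -1],
  [[0, 0, 0.047], [-24, 12.5, 0], -1],
  [[0, 0, 0.047], [-24, 12.5, 0], -1],
  [[0, 0, 0.047], [-24, 12.5, 0], -1],
  [[0, 0, 0.047], [-24, 12.5, 4], -1],
  [[0, 0, 0.047], [-24, 12.5, 8], -1],
  [[0, 0, 0.047], [-24, 12.5, 12], -1],
  [[0, 0, 0.047], [-24, 12.5, 14.5], -1],
  [[0, 0, 0.047], [-24, 12.5, 16], -1],
  [[0, 0, 0.047], [-24, 12.5, 16.7], -1],
  [[0, 0, 0.047], [-24, 12.5, 16.9], -1],
  [[0, 0, 0.047], [-24, 12.5, 16.9], -1],
  [[0, 0, 0.047], [-24, 12.5, 16.9], -1],
])

```text
clock: 19.37
position: [0.46, -0.2179, 0.032]
ee_rot: [-2.716, -1.578, -0.0]
force: [-0.6, -0.4, -0.9]
width: 0.088
gripper_force: 40.0
```

Emit:
drive_tool([
  [[0, 0, 0], [0, 0, 0], -0.2],
  [[0, 0, 0], [0, 0, 0], -0.2],
  [[0, 0, 0], [0, 0, 0], -0.2],
  [[0, 0, 0], [0, 0, 0], -0.2],
  [[0, 0, 0], [0, 0, 0], -0.2],
  [[0, 0, 0], [0, 0, 0], -0.2],
  [[0, 0, 0], [0, 0, -3], -0.2],
  [[0, 0, 0], [0, 0, -6], -0.2],
  [[0, 0, 0], [0, 0, -10], -0.2],
  [[0, 0, 0], [0, 0, -14], -0.2],
  [[0, 0, 0], [0, 0, -17], 0],
  [[0, 0, 0], [0, 0, -17], 0],
  [[0, 0, 0], [0, 0, -17], 0],
  [[0, 0, 0], [0, 0, -17], 0],
])

```text
clock: 20.53
position: [0.4593, -0.2178, 0.2007]
ee_rot: [-2.715, -1.576, 0.002]
force: [-0.3, -0.0, -0.1]
width: 0.5
gripper_force: 0.0
```

```bash
python3 - <<'E'
from h import *
im=cams.get_image("top");a=im[210:360,160:500].copy()
i2=cams.get_image("side")[100:340,200:480]
print(a.shape,i2.shape)
o=np.zeros((540,790,3),np.uint8);o[:300,:680]=cv2.resize(a,(680,300));o[300:540,:280]=i2;cv2.imwrite("pics/t10.png",o)
s=readout.observe();print(s["clock"],s["position"],s["force"])
d=cv2.absdiff(im,cv2.imread("pics/top0.png")).max(2);print((d>60)[215:265,195:290].sum())
for n,(x,y),a in(("B",(.6174,.0915),29.3),("A",(.5698,.1917),179.)):
    for k in(0,180): print(n,k,delta([x,y,.2],pose(np.radians(a+k))))
E
```

```text
(150, 340, 3) (240, 280, 3)
20.6333 [ 0.45874388 -0.21775455  0.19987931] [-0.72215501  0.14087901 -0.57659226]
0
B 0 (array([-0.004, -0.002, -1.03 ]), array([ 3.472e+01, -1.560e+00, -2.000e-02]))
B 180 (array([-2.000e-03,  5.000e-03,  2.111e+00]), array([ 3.472e+01, -1.560e+00, -2.000e-02]))
A 0 (array([-1.00e-03,  6.00e-03,  2.64e+00]), array([ 4.106e+01, -1.067e+01,  1.000e-02]))
A 180 (array([-0.004, -0.001, -0.502]), array([ 4.106e+01, -1.067e+01,  1.000e-02]))
```

View pics/t10.png

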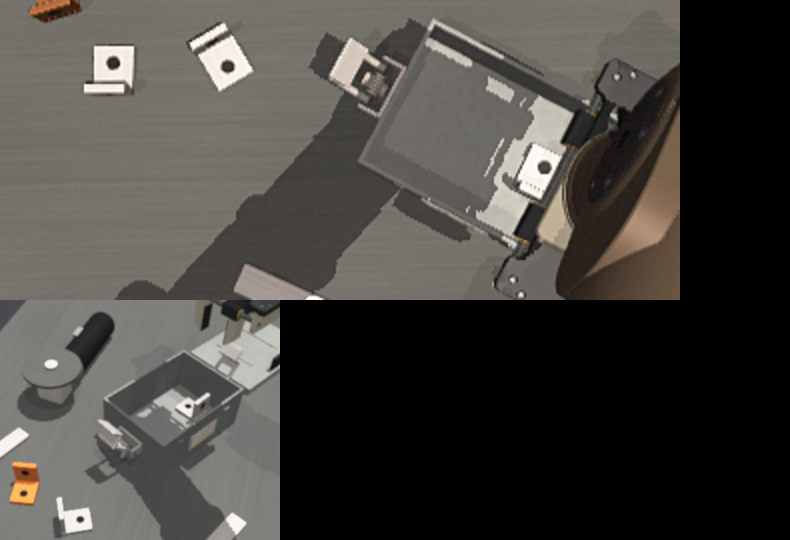

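Cleat C sits on the crate floor, and A and B are unmoved. Before reaching for B, I'll check its clearance to the flask.

```bash
python3 - <<'E'
from h import *
# flask: cap top centre, both views
o1,d1=ray("top",(201,122));o2,d2=ray("side",(109,231))
M=np.column_stack([d1,-d2]);t=np.linalg.lstsq(M,o2-o1,rcond=None)[0];print(o1+d1*t[0],o2+d2*t[1])
F=(o1+d1*t[0])[:2]
for n,(x,y),a in(("B",(.6174,.0915),29.3),("A",(.5698,.1917),179.)):
  for k in(0,90):
    q=R.from_euler("z",-a-k,degrees=True).apply([*(F-[x,y]),0]);print(n,k,"flask in tool (y,x) frame",q, "gap",np.hypot(*np.maximum(np.abs(q[:2])-[.095,.0375],0))-.036)
for k in(-61,119): print(k,delta([.6174,.0915,.2],pose(np.radians(k+.3-0))))
E
```

```text
[0.76406722 0.16775695 0.2515812 ] [0.76317584 0.16725432 0.2511726 ]
B 0 flask in tool (y,x) frame [ 0.16522279 -0.00527502  0.        ] gap 0.03422279157239564
B 90 flask in tool (y,x) frame [-0.00527502 -0.16522279  0.        ] gap 0.0917227915723956
A 0 flask in tool (y,x) frame [-0.1946555   0.02054897  0.        ] gap 0.06365549908230522
A 90 flask in tool (y,x) frame [0.02054897 0.1946555  0.        ] gap 0.12115549908230522
-61 (array([-0.004,  0.002,  0.54 ]), array([ 3.472e+01, -1.560e+00, -2.000e-02]))
119 (array([-2.000e-03, -5.000e-03, -2.601e+00]), array([ 3.472e+01, -1.560e+00, -2.000e-02]))
```

There is a 34 mm gap to the flask, so the normal pinch works. Picking B.

Emit:
drive_tool([
  [[0, 0, -1.03], [34.7, -1.6, 0], 0],
  [[0, 0, -1.03], [34.7, -1.6, 0], 0],
  [[0, 0, -1.03], [34.7, -1.6, 0], 0],
  [[0, 0, -1.03], [34.7, -1.6, 0], 0],
  [[0, 0, -1.03], [34.7, -1.6, 0], 0],
  [[0, 0, -1.03], [34.7, -1.6, 0], 0],
  [[0, 0, -1.03], [34.7, -1.6, 0], 0],
  [[0, 0, -1.03], [34.7, -1.6, 0], 0],
  [[0, 0, -1.03], [34.7, -1.6, 0], 0],
  [[0, 0, -1.03], [34.7, -1.6, 0], 0],
  [[0, 0, -1.03], [34.7, -1.6, 0], 0],
  [[0, 0, -1.03], [34.7, -1.6, 0], 0],
  [[0, 0, -1.03], [34.7, -1.6, 0], 0],
  [[0, 0, -1.03], [34.7, -1.6, 0], 0],
  [[0, 0, -1.03], [34.7, -1.6, 0], 0],
])

```text
clock: 21.88
position: [0.6176, 0.0898, 0.2014]
ee_rot: [-1.59, -2.708, 0.0]
force: [-0.4, 0.1, -0.6]
width: 0.5
gripper_force: 0.0
```

```bash
python3 - <<'E'
from h import *
im=cams.get_image("side");cv2.imwrite("pics/s11.png",cv2.resize(im[200:420,160:400],None,fx=2.5,fy=2.5))
s=readout.observe();print(s["clock"],s["position"]);print(delta([.6174,.0915,.02],pose(np.radians(29.3))))
E
```

```text
21.9333 [0.6176705 0.0901094 0.2013811]
(array([-0.001, -0.002, -0.002]), array([ 0.11,  0.06, 18.14]))
```

View pics/s11.png

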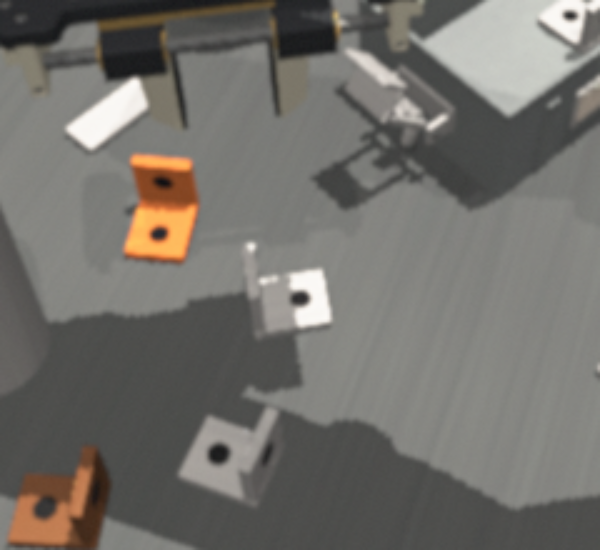

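B is still in place (leg top at crop px (250,248)). Descending, gripping and lifting.

Emit:
drive_tool([
  [[0, 0, 0], [0.1, 0.1, 4], 0],
  [[0, 0, 0], [0.1, 0.1, 8], 0],
  [[0, 0, 0], [0.1, 0.1, 12], 0],
  [[0, 0, 0], [0.1, 0.1, 15], 0],
  [[0, 0, 0], [0.1, 0.1, 17], 0],
  [[0, 0, 0], [0.1, 0.1, 18], 0],
  [[0, 0, 0], [0.1, 0.1, 18.1], 0],
  [[0, 0, 0], [0.1, 0.1, 18.1], 0],
  [[0, 0, 0], [0.1, 0.1, 18.1], -1],
  [[0, 0, 0], [0.1, 0.1, 18.1], -1],
  [[0, 0, 0], [0.1, 0.1, 18.1], -1],
  [[0, 0, 0], [0.1, 0.1, 18.1], -1],
  [[0, 0, 0], [0.1, 0.1, 18.1], -1],
  [[0, 0, 0], [0.1, 0.1, 18.1], -1],
  [[0, 0, 0], [0.1, 0.1, 18.1], -1],
  [[0, 0, 0], [0.1, 0.1, 18.1], -1],
  [[0, 0, 0], [0.1, 0.1, 18.1], -1],
])

```text
clock: 23.35
position: [0.618, 0.0926, 0.0204]
ee_rot: [-1.587, -2.709, -0.0]
force: [-0.9, -0.4, 4.0]
width: 0.087
gripper_force: 40.0
```

Emit:
drive_tool([
  [[0, 0, 0], [0, 0, -2], -1],
  [[0, 0, 0], [0, 0, -5], -1],
  [[0, 0, 0], [0, 0, -9], -1],
  [[0, 0, 0], [0, 0, -13], -1],
  [[0, 0, 0], [0, 0, -17], -1],
  [[0, 0, 0], [0, 0, -18], -1],
  [[0, 0, 0], [0, 0, -18], -1],
  [[0, 0, 0], [0, 0, -18], -1],
])

```text
clock: 24.02
position: [0.6178, 0.0925, 0.1995]
ee_rot: [-1.587, -2.709, 0.0]
force: [-0.8, 0.2, -3.1]
width: 0.086
gripper_force: 40.0
```

```bash
python3 - <<'E'
from h import *
s=readout.observe();print(s["clock"],s["position"],s["force"],s["width"])
print(delta(cr(21,0,200),pose(CY)))
E
```

```text
24.0167 [0.61782283 0.09246127 0.19950033] [-0.83990823  0.24607174 -3.08199792] 0.08556073863498213
(array([-2.000e-03, -1.000e-03,  1.029e+00]), array([-19.79, -21.72,  -0.06]))
```

Emit:
drive_tool([
  [[0, 0, 1.029], [-19.8, -21.7, 0], -1],
  [[0, 0, 1.029], [-19.8, -21.7, 0], -1],
  [[0, 0, 1.029], [-19.8, -21.7, 0], -1],
  [[0, 0, 1.029], [-19.8, -21.7, 0], -1],
  [[0, 0, 1.029], [-19.8, -21.7, 0], -1],
  [[0, 0, 1.029], [-19.8, -21.7, 0], -1],
  [[0, 0, 1.029], [-19.8, -21.7, 0], -1],
  [[0, 0, 1.029], [-19.8, -21.7, 0], -1],
  [[0, 0, 1.029], [-19.8, -21.7, 0], -1],
  [[0, 0, 1.029], [-19.8, -21.7, 0], -1],
  [[0, 0, 1.029], [-19.8, -21.7, 0], -1],
  [[0, 0, 1.029], [-19.8, -21.7, 0], -1],
  [[0, 0, 1.029], [-19.8, -21.7, 4], -1],
  [[0, 0, 1.029], [-19.8, -21.7, 8], -1],
  [[0, 0, 1.029], [-19.8, -21.7, 12], -1],
  [[0, 0, 1.029], [-19.8, -21.7, 14.5], -1],
  [[0, 0, 1.029], [-19.8, -21.7, 16.3], -1],
  [[0, 0, 1.029], [-19.8, -21.7, 16.8], -1],
  [[0, 0, 1.029], [-19.8, -21.7, 16.8], -1],
  [[0, 0, 1.029], [-19.8, -21.7, 16.8], -1],
])

```text
clock: 25.68
position: [0.5259, -0.1863, 0.0326]
ee_rot: [-2.714, -1.579, 0.001]
force: [0.6, 0.6, -1.2]
width: 0.083
gripper_force: 40.0
```

Emit:
drive_tool([
  [[0, 0, 0], [0, 0, 0], -0.2],
  [[0, 0, 0], [0, 0, 0], -0.2],
  [[0, 0, 0], [0, 0, 0], -0.2],
  [[0, 0, 0], [0, 0, 0], -0.2],
  [[0, 0, 0], [0, 0, 0], -0.2],
  [[0, 0, 0], [0, 0, 0], -0.2],
  [[0, 0, 0], [0, 0, -3], -0.2],
  [[0, 0, 0], [0, 0, -6], -0.2],
  [[0, 0, 0], [0, 0, -10], -0.2],
  [[0, 0, 0], [0, 0, -14], -0.2],
  [[0, 0, 0], [0, 0, -17], 0],
  [[0, 0, 0], [0, 0, -17], 0],
  [[0, 0, 0], [0, 0, -17], 0],
  [[0, 0, 0], [0, 0, -17], 0],
])

```text
clock: 26.85
position: [0.5254, -0.1861, 0.2017]
ee_rot: [-2.714, -1.578, 0.001]
force: [-0.3, -0.3, -0.6]
width: 0.494
gripper_force: 0.0
```

```bash
python3 - <<'E'
from h import *
im=cams.get_image("top");cv2.imwrite("pics/t12r.png",im)
s=readout.observe();print(s["clock"],s["position"],s["force"])
t0=cv2.imread("pics/top0.png");d=cv2.absdiff(im,t0).max(2);print("A diff",(d>60)[225:270,195:240].sum())
m=cv2.inRange(im,(170,170,170),(255,255,255));n,l,st,ce=cv2.connectedComponentsWithStats(m)
print([(tuple(st[i,:5]),ce[i].round()) for i in range(1,n) if st[i,4]>60])
print("A",delta([.5698,.1917,.2],pose(np.radians(-1))))
E
```

```text
26.9 [ 0.52506599 -0.1860392   0.2011167 ] [-0.12625854 -0.59863425  0.32391846]
A diff 0
[((np.int32(184), np.int32(106), np.int32(33), np.int32(32), np.int32(809)), array([200., 121.])), ((np.int32(306), np.int32(138), np.int32(41), np.int32(26), np.int32(535)), array([326., 150.])), ((np.int32(398), np.int32(146), np.int32(13), np.int32(13), np.int32(125)), array([404., 152.])), ((np.int32(473), np.int32(148), np.int32(15), np.int32(6), np.int32(82)), array([480., 150.])), ((np.int32(207), np.int32(233), np.int32(20), np.int32(21), np.int32(304)), array([217., 241.])), ((np.int32(343), np.int32(245), np.int32(72), np.int32(78), np.int32(1053)), array([384., 283.])), ((np.int32(202), np.int32(252), np.int32(20), np.int32(4), np.int32(80)), array([212., 254.])), ((np.int32(501), np.int32(286), np.int32(119), np.int32(119), np.int32(7380)), array([560., 345.])), ((np.int32(279), np.int32(345), np.int32(45), np.int32(29), np.int32(608)), array([302., 359.]))]
A (array([-0.004, -0.001, -0.501]), array([ 35.03, -14.82,   0.16]))
```

A is unmoved. Picking A.

Emit:
drive_tool([
  [[0, 0, -0.501], [35.0, -14.8, 0], 0],
  [[0, 0, -0.501], [35.0, -14.8, 0], 0],
  [[0, 0, -0.501], [35.0, -14.8, 0], 0],
  [[0, 0, -0.501], [35.0, -14.8, 0], 0],
  [[0, 0, -0.501], [35.0, -14.8, 0], 0],
  [[0, 0, -0.501], [35.0, -14.8, 0], 0],
  [[0, 0, -0.501], [35.0, -14.8, 0], 0],
  [[0, 0, -0.501], [35.0, -14.8, 0], 0],
  [[0, 0, -0.501], [35.0, -14.8, 0], 0],
  [[0, 0, -0.501], [35.0, -14.8, 0], 0],
  [[0, 0, -0.501], [35.0, -14.8, 0], 0],
  [[0, 0, -0.501], [35.0, -14.8, 0], 0],
  [[0, 0, -0.501], [35.0, -14.8, 0], 0],
  [[0, 0, -0.501], [35.0, -14.8, 0], 0],
  [[0, 0, -0.501], [35.0, -14.8, 0], 0],
  [[0, 0, -0.501], [35.0, -14.8, 0], 0],
])

```text
clock: 28.23
position: [0.5706, 0.1898, 0.2025]
ee_rot: [-2.241, -2.199, 0.001]
force: [0.1, -0.5, 0.4]
width: 0.498
gripper_force: 0.0
```

```bash
python3 - <<'E'
from h import *
im=cams.get_image("side");cv2.imwrite("pics/s13.png",im);o=cv2.imread("pics/s9.png")
g=lambda i:cv2.Canny(cv2.cvtColor(i[350:415,225:285],cv2.COLOR_BGR2GRAY),60,150)
s0=cv2.imread("pics/side0.png")
c=cv2.matchTemplate(im[330:430,205:310],s0[360:405,228:278],cv2.TM_CCOEFF_NORMED);print(cv2.minMaxLoc(c),"expect (23,30)")
s=readout.observe();print(s["clock"],s["position"]);print(delta([.5698,.1917,.02],pose(np.radians(-1))))
E
```

```text
(-0.29128021001815796, 0.9157682061195374, (30, 3), (23, 30)) expect (23,30)
28.2833 [0.57058322 0.19005173 0.20251408]
(array([-0.002, -0.001, -0.001]), array([ 0.14, -0.05, 18.25]))
```

Emit:
drive_tool([
  [[0, 0, 0], [0.1, 0, 4], 0],
  [[0, 0, 0], [0.1, 0, 8], 0],
  [[0, 0, 0], [0.1, 0, 12], 0],
  [[0, 0, 0], [0.1, 0, 15], 0],
  [[0, 0, 0], [0.1, 0, 17], 0],
  [[0, 0, 0], [0.1, 0, 18], 0],
  [[0, 0, 0], [0.1, 0, 18.2], 0],
  [[0, 0, 0], [0.1, 0, 18.2], 0],
  [[0, 0, 0], [0.1, 0, 18.2], -1],
  [[0, 0, 0], [0.1, 0, 18.2], -1],
  [[0, 0, 0], [0.1, 0, 18.2], -1],
  [[0, 0, 0], [0.1, 0, 18.2], -1],
  [[0, 0, 0], [0.1, 0, 18.2], -1],
  [[0, 0, 0], [0.1, 0, 18.2], -1],
  [[0, 0, 0], [0.1, 0, 18.2], -1],
  [[0, 0, 0], [0.1, 0, 18.2], -1],
  [[0, 0, 0], [0.1, 0, 18.2], -1],
])

```text
clock: 29.7
position: [0.5703, 0.1922, 0.0207]
ee_rot: [-2.239, -2.201, 0.0]
force: [-1.4, 0.4, 4.5]
width: 0.085
gripper_force: 40.0
```

Emit:
drive_tool([
  [[0, 0, 0], [0, 0, -2], -1],
  [[0, 0, 0], [0, 0, -5], -1],
  [[0, 0, 0], [0, 0, -9], -1],
  [[0, 0, 0], [0, 0, -13], -1],
  [[0, 0, 0], [0, 0, -17], -1],
  [[0, 0, 0], [0, 0, -18], -1],
  [[0, 0, 0], [0, 0, -18], -1],
  [[0, 0, 0], [0, 0, -18], -1],
])

```text
clock: 30.37
position: [0.57, 0.192, 0.1997]
ee_rot: [-2.238, -2.201, 0.001]
force: [-0.3, -0.2, -2.6]
width: 0.085
gripper_force: 40.0
```

```bash
python3 - <<'E'
from h import *
s=readout.observe();print(s["clock"],s["position"],s["force"],s["width"])
print(delta(cr(-21,60,200),pose(CY)))
E
```

```text
30.3667 [0.5700197  0.19199851 0.19967408] [-0.30728824 -0.23001086 -2.6464952 ] 0.08535236840779195
(array([-0.003, -0.001,  0.502]), array([-30.63,  -4.64,  -0.06]))
```

Emit:
drive_tool([
  [[0, 0, 0.502], [-30.6, -4.6, 0], -1],
  [[0, 0, 0.502], [-30.6, -4.6, 0], -1],
  [[0, 0, 0.502], [-30.6, -4.6, 0], -1],
  [[0, 0, 0.502], [-30.6, -4.6, 0], -1],
  [[0, 0, 0.502], [-30.6, -4.6, 0], -1],
  [[0, 0, 0.502], [-30.6, -4.6, 0], -1],
  [[0, 0, 0.502], [-30.6, -4.6, 0], -1],
  [[0, 0, 0.502], [-30.6, -4.6, 0], -1],
  [[0, 0, 0.502], [-30.6, -4.6, 0], -1],
  [[0, 0, 0.502], [-30.6, -4.6, 0], -1],
  [[0, 0, 0.502], [-30.6, -4.6, 0], -1],
  [[0, 0, 0.502], [-30.6, -4.6, 0], -1],
  [[0, 0, 0.502], [-30.6, -4.6, 4], -1],
  [[0, 0, 0.502], [-30.6, -4.6, 8], -1],
  [[0, 0, 0.502], [-30.6, -4.6, 12], -1],
  [[0, 0, 0.502], [-30.6, -4.6, 14.5], -1],
  [[0, 0, 0.502], [-30.6, -4.6, 16.3], -1],
  [[0, 0, 0.502], [-30.6, -4.6, 16.8], -1],
  [[0, 0, 0.502], [-30.6, -4.6, 16.8], -1],
  [[0, 0, 0.502], [-30.6, -4.6, 16.8], -1],
])

```text
clock: 32.03
position: [0.5196, -0.1126, 0.0326]
ee_rot: [-2.715, -1.578, 0.001]
force: [-0.1, -0.4, -1.9]
width: 0.082
gripper_force: 40.0
```

Emit:
drive_tool([
  [[0, 0, 0], [0, 0, 0], -0.2],
  [[0, 0, 0], [0, 0, 0], -0.2],
  [[0, 0, 0], [0, 0, 0], -0.2],
  [[0, 0, 0], [0, 0, 0], -0.2],
  [[0, 0, 0], [0, 0, 0], -0.2],
  [[0, 0, 0], [0, 0, 0], -0.2],
  [[0, 0, 0], [0, 0, -3], -0.2],
  [[0, 0, 0], [0, 0, -6], -0.2],
  [[0, 0, 0], [0, 0, -10], -0.2],
  [[0, 0, 0], [0, 0, -14], -0.2],
  [[0, 0, 0], [0, 0, -17], 0],
  [[0, 0, 0], [0, 0, -17], 0],
  [[0, 0, 0], [0, 0, -17], 0],
  [[0, 0, 0], [0, 0, -17], 0],
])

```text
clock: 33.2
position: [0.5189, -0.1129, 0.2017]
ee_rot: [-2.715, -1.576, 0.002]
force: [-1.0, -0.4, 0.5]
width: 0.5
gripper_force: 0.0
```

```bash
python3 - <<'E'
from h import *
s=readout.observe();print(s["clock"],s["position"],s["force"])
L=np.array([.3276,-.4192,0])
print("lid above",delta(L+[0,0,.2],pose(CY)),"down",delta(L+[0,0,.0175],pose(CY)))
E
```

```text
33.2 [ 0.51885093 -0.11290635  0.20169753] [-0.99633383 -0.35825368  0.45834069]
lid above (array([-0.003, -0.   , -0.   ]), array([-36.08,  -1.42,   0.17])) down (array([-0.003, -0.   , -0.   ]), array([-36.09,  -1.37,  18.42]))
```

Now I'll go above the lid grip and look at the whole scene.

Emit:
drive_tool([
  [[0, 0, 0], [-36.1, -1.4, 0.2], 0],
  [[0, 0, 0], [-36.1, -1.4, 0.2], 0],
  [[0, 0, 0], [-36.1, -1.4, 0.2], 0],
  [[0, 0, 0], [-36.1, -1.4, 0.2], 0],
  [[0, 0, 0], [-36.1, -1.4, 0.2], 0],
  [[0, 0, 0], [-36.1, -1.4, 0.2], 0],
  [[0, 0, 0], [-36.1, -1.4, 0.2], 0],
  [[0, 0, 0], [-36.1, -1.4, 0.2], 0],
  [[0, 0, 0], [-36.1, -1.4, 0.2], 0],
  [[0, 0, 0], [-36.1, -1.4, 0.2], 0],
  [[0, 0, 0], [-36.1, -1.4, 0.2], 0],
  [[0, 0, 0], [-36.1, -1.4, 0.2], 0],
  [[0, 0, 0], [-36.1, -1.4, 0.2], 0],
  [[0, 0, 0], [-36.1, -1.4, 0.2], 0],
  [[0, 0, 0], [-36.1, -1.4, 0.2], 0],
], newtons=55)

```text
clock: 34.45
position: [0.329, -0.4187, 0.1999]
ee_rot: [-2.713, -1.579, 0.001]
force: [0.3, 0.2, -0.0]
width: 0.498
gripper_force: 0.0
```

```bash
python3 - <<'E'
from h import *
o=np.zeros((600,800,3),np.uint8)
o[:330,:640]=cams.get_image("top")[80:410];o[330:600,:400]=cams.get_image("side")[100:370,140:540];cv2.imwrite("pics/t14.png",o)
s=readout.observe();print(s["clock"],s["position"]);print(delta([.3276,-.4192,.0175],pose(CY)))
E
```

```text
34.55 [ 0.32869835 -0.41908764  0.20012303]
(array([-0.002, -0.   ,  0.001]), array([-0.07, -0.05, 18.26]))
```

View pics/t14.png

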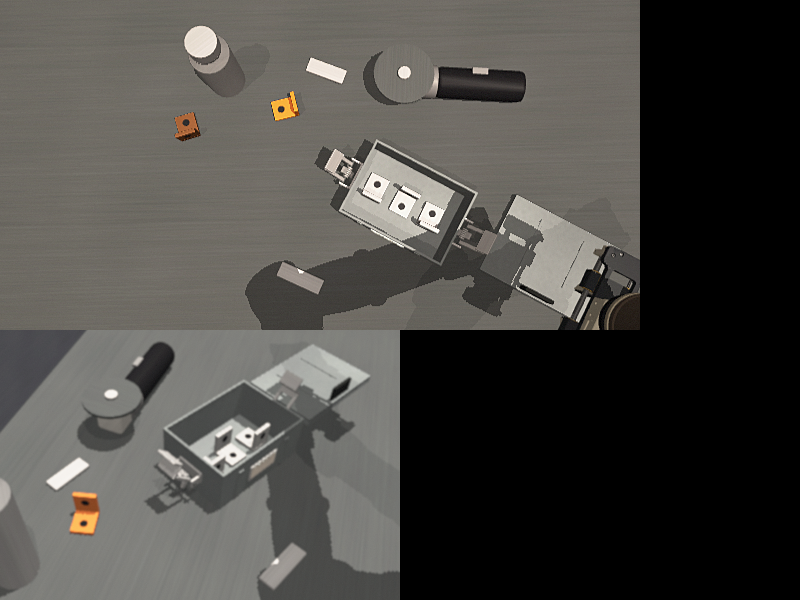

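All three cleats stand on the crate floor, and both clips are open. The lid grip is at top px (535,375), so I'll check that against the release point.

```bash
python3 - <<'E'
from h import *
g=np.array([.3276,-.4192,.048]);print(proj("top",g),proj("top",[.329,-.419,.2]),proj("top",[.329,-.419,.3]),proj("side",g), onz("top",(535,375),.048))
E
```

```text
[538.85705264 375.60771739] [572.89186403 386.20928451] [602.22690002 395.96031365] [482.28785613 151.54843556] [ 0.32886589 -0.41209881  0.048     ]
```

The grip is where I released it. Descending, pinching and lifting.

Emit:
drive_tool([
  [[0, 0, 0], [-0.05, 0, 4], 0],
  [[0, 0, 0], [-0.05, 0, 8], 0],
  [[0, 0, 0], [-0.05, 0, 12], 0],
  [[0, 0, 0], [-0.05, 0, 15], 0],
  [[0, 0, 0], [-0.05, 0, 17], 0],
  [[0, 0, 0], [-0.05, 0, 18], 0],
  [[0, 0, 0], [-0.05, 0, 18.2], 0],
  [[0, 0, 0], [-0.05, 0, 18.2], 0],
  [[0, 0, 0], [-0.05, 0, 18.2], -1],
  [[0, 0, 0], [-0.05, 0, 18.2], -1],
  [[0, 0, 0], [-0.05, 0, 18.2], -1],
  [[0, 0, 0], [-0.05, 0, 18.2], -1],
  [[0, 0, 0], [-0.05, 0, 18.2], -1],
  [[0, 0, 0], [-0.05, 0, 18.2], -1],
  [[0, 0, 0], [-0.05, 0, 18.2], -1],
  [[0, 0, 0], [-0.05, 0, 18.2], -1],
  [[0, 0, 0], [-0.05, 0, 18.2], -1],
])

```text
clock: 35.97
position: [0.3276, -0.42, 0.0184]
ee_rot: [-2.716, -1.576, 0.001]
force: [-0.1, 1.7, 4.6]
width: 0.081
gripper_force: 55.0
```

Emit:
drive_tool([
  [[0, 0, 0], [0, 0, -1], -1],
  [[0, 0, 0], [0, 0, -3], -1],
  [[0, 0, 0], [0, 0, -6], -1],
  [[0, 0, 0], [0, 0, -9], -1],
  [[0, 0, 0], [0, 0, -12], -1],
  [[0, 0, 0], [0, 0, -15], -1],
  [[0, 0, 0], [0, 0, -17.5], -1],
  [[0, 0, 0], [0, 0, -19], -1],
  [[0, 0, 0], [0, 0, -19], -1],
  [[0, 0, 0], [0, 0, -19], -1],
  [[0, 0, 0], [0, 0, -19], -1],
])

```text
clock: 36.88
position: [0.3273, -0.4192, 0.2069]
ee_rot: [-2.714, -1.575, 0.002]
force: [-0.2, -0.6, -4.2]
width: 0.083
gripper_force: 55.0
```

```bash
python3 - <<'E'
from h import *
s=readout.observe();print(s["clock"],s["position"],s["force"],s["width"])
print(delta([.4417,-.1389,.207],pose(CY)))
E
```

```text
36.8833 [ 0.32729446 -0.41924318  0.20694667] [-0.22870958 -0.59466077 -4.15504208] 0.08328180416547923
(array([-0.004, -0.001, -0.001]), array([ 3.002e+01, -3.970e+00,  3.000e-02]))
```

Emit:
drive_tool([
  [[0, 0, 0], [1.5, -0.2, 0], -1],
  [[0, 0, 0], [4, -0.5, 0], -1],
  [[0, 0, 0], [7, -0.9, 0], -1],
  [[0, 0, 0], [10, -1.3, 0], -1],
  [[0, 0, 0], [13, -1.7, 0], -1],
  [[0, 0, 0], [16, -2.1, 0], -1],
  [[0, 0, 0], [19, -2.5, 0], -1],
  [[0, 0, 0], [22, -2.9, 0], -1],
  [[0, 0, 0], [25, -3.3, 0], -1],
  [[0, 0, 0], [27, -3.6, 0], -1],
  [[0, 0, 0], [29, -3.8, 0], -1],
  [[0, 0, 0], [30, -4, 0], -1],
  [[0, 0, 0], [30, -4, 0], -1],
  [[0, 0, 0], [30, -4, 0], -1],
  [[0, 0, 0], [30, -4, 0], -1],
  [[0, 0, 0], [30, -4, 0], -1],
])

```text
clock: 38.22
position: [0.4412, -0.1413, 0.2081]
ee_rot: [-2.718, -1.573, 0.003]
force: [0.5, 0.4, -2.6]
width: 0.082
gripper_force: 55.0
```

Emit:
drive_tool([
  [[0, 0, 0], [0, 0, 1.5], -1],
  [[0, 0, 0], [0, 0, 3.5], -1],
  [[0, 0, 0], [0, 0, 5.5], -1],
  [[0, 0, 0], [0, 0, 7], -1],
  [[0, 0, 0], [0, 0, 8], -1],
  [[0, 0, 0], [0, 0, 8.5], -1],
  [[0, 0, 0], [0, 0, 8.5], -1],
  [[0, 0, 0], [0, 0, 8.5], -1],
])

```text
clock: 38.88
position: [0.4419, -0.1403, 0.1237]
ee_rot: [-2.717, -1.575, 0.001]
force: [0.2, 0.6, -2.8]
width: 0.084
gripper_force: 55.0
```

```bash
python3 - <<'E'
from h import *
s=readout.observe();print(s["clock"],s["position"],s["force"],s["width"])
print(delta([.4417,-.1389,.0958],pose(CY)))
cv2.imwrite("pics/s15.png",cv2.resize(cams.get_image("side")[100:320,240:500],None,fx=3,fy=2.7))
E
```

```text
38.8833 [ 0.44194993 -0.14033739  0.12365747] [ 0.16067781  0.63712591 -2.75380291] 0.08426608919555405
(array([-0.002,  0.   , -0.002]), array([ 0.11, -0.09,  2.79]))
```

View pics/s15.png

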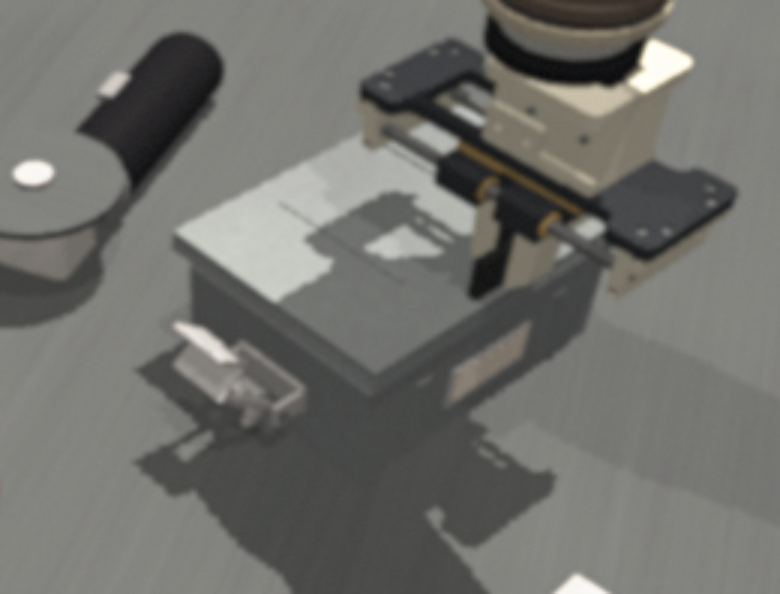

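The lid hovers level and aligned over the rim. I'll lower it slowly with a 1 mm correction.

Emit:
drive_tool([
  [[0, 0, 0], [0.1, -0.1, 0], -1],
  [[0, 0, 0], [0.1, -0.1, 0.3], -1],
  [[0, 0, 0], [0.1, -0.1, 0.6], -1],
  [[0, 0, 0], [0.1, -0.1, 0.9], -1],
  [[0, 0, 0], [0.1, -0.1, 1.2], -1],
  [[0, 0, 0], [0.1, -0.1, 1.5], -1],
  [[0, 0, 0], [0.1, -0.1, 1.8], -1],
  [[0, 0, 0], [0.1, -0.1, 2.1], -1],
  [[0, 0, 0], [0.1, -0.1, 2.3], -1],
  [[0, 0, 0], [0.1, -0.1, 2.5], -1],
  [[0, 0, 0], [0.1, -0.1, 2.6], -1],
  [[0, 0, 0], [0.1, -0.1, 2.6], -1],
  [[0, 0, 0], [0.1, -0.1, 2.6], -1],
])

```text
clock: 40.02
position: [0.4414, -0.1385, 0.0973]
ee_rot: [-2.716, -1.576, 0.001]
force: [-0.7, -0.9, -3.7]
width: 0.082
gripper_force: 55.0
```

Emit:
drive_tool([
  [[0, 0, 0], [0, 0, 0.08], -1],
  [[0, 0, 0], [0, 0, 0.16], -1],
  [[0, 0, 0], [0, 0, 0.2], -1],
  [[0, 0, 0], [0, 0, 0.2], -1],
])

```text
clock: 40.35
position: [0.4415, -0.1384, 0.0967]
ee_rot: [-2.715, -1.575, -0.001]
force: [-8.0, 3.4, 25.0]
width: 0.082
gripper_force: 55.0
```

The lid bottomed out at the expected height with firm contact. Releasing and rising.

Emit:
drive_tool([
  [[0, 0, 0], [0, 0, 0], 0],
  [[0, 0, 0], [0, 0, 0], 0],
  [[0, 0, 0], [0, 0, 0], 0],
  [[0, 0, 0], [0, 0, 0], 0],
  [[0, 0, 0], [0, 0, 0], 0],
  [[0, 0, 0], [0, 0, 0], 0],
  [[0, 0, 0], [0, 0, -3], 0],
  [[0, 0, 0], [0, 0, -6], 0],
  [[0, 0, 0], [0, 0, -9], -1],
  [[0, 0, 0], [0, 0, -9], -1],
  [[0, 0, 0], [0, 0, -9], -1],
  [[0, 0, 0], [0, 0, -9], -1],
])

```text
clock: 41.35
position: [0.4413, -0.1382, 0.1849]
ee_rot: [-2.715, -1.576, 0.001]
force: [-0.6, -0.3, -0.0]
width: 0.262
gripper_force: 0.0
```

```bash
python3 - <<'E'
from h import *
s=readout.observe();print(s["clock"],s["position"],s["force"],s["width"])
print(delta(cr(0,190,185),pose(CY)),delta(cr(0,190,75),pose(CY)))
im=cams.get_image("side")
b=cv2.imread("pics/s5.png");c=cv2.resize(im[100:320,240:500],None,fx=3,fy=2.7)
for t in ((200,180,320,330),(250,330,420,400)):
    x0,y0,x1,y1=t[0],t[1],t[2]+80,t[3]+60
    m=cv2.matchTemplate(c[y0-20:y1+20,x0-20:x1+20],b[y0:y1,x0:x1],cv2.TM_CCOEFF_NORMED);print(cv2.minMaxLoc(m)[1::2],"expect 20,20")
E
```

```text
41.35 [ 0.4412714  -0.13817495  0.18488796] [-0.64339877 -0.34988577 -0.02895304] 0.2615977447385085
(array([-0.002, -0.   , -0.   ]), array([18.97,  7.58, -0.02])) (array([-0.002, -0.   , -0.   ]), array([18.97,  7.6 , 10.98]))
(0.8172798156738281, (13, 18)) expect 20,20
(0.8714168667793274, (19, 20)) expect 20,20
```

Emit:
drive_tool([
  [[0, 0, 0], [4, 1.6, 0], -1],
  [[0, 0, 0], [8, 3.2, 0], -1],
  [[0, 0, 0], [12, 4.8, 0], -1],
  [[0, 0, 0], [16, 6.4, 0], -1],
  [[0, 0, 0], [19, 7.6, 0], -1],
  [[0, 0, 0], [19, 7.6, 0], -1],
  [[0, 0, 0], [19, 7.6, 0], -1],
  [[0, 0, 0], [19, 7.6, 0], -1],
  [[0, 0, 0], [19, 7.6, 3], -1],
  [[0, 0, 0], [19, 7.6, 6], -1],
  [[0, 0, 0], [19, 7.6, 9], -1],
  [[0, 0, 0], [19, 7.6, 10.5], -1],
  [[0, 0, 0], [19, 7.6, 11], -1],
  [[0, 0, 0], [19, 7.6, 11], -1],
  [[0, 0, 0], [19, 7.6, 11], -1],
])

```text
clock: 42.65
position: [0.6015, -0.0121, 0.0759]
ee_rot: [-2.717, -1.574, 0.001]
force: [1.3, -0.0, 0.1]
width: 0.003
gripper_force: 0.0
```

Emit:
drive_tool([
  [[0, 0, 0], [-0.8, 0, 0], -1],
  [[0, 0, 0], [-1.6, 0, 0], -1],
  [[0, 0, 0], [-2.2, 0, 0], -1],
  [[0, 0, 0], [-2.8, 0, 0], -1],
  [[0, 0, 0], [-3.4, 0, 0], -1],
  [[0, 0, 0], [-4, 0, 0], -1],
  [[0, 0, 0], [-4.5, 0, 0], -1],
  [[0, 0, 0], [-4.9, 0, 0], -1],
  [[0, 0, 0], [-5.2, 0, 0], -1],
  [[0, 0, 0], [-5.2, 0, 0], -1],
  [[0, 0, 0], [-5.2, 0, 0], -1],
])

```text
clock: 43.57
position: [0.5754, -0.0567, 0.0751]
ee_rot: [-2.716, -1.575, 0.002]
force: [0.4, -0.2, -0.0]
width: 0.002
gripper_force: 0.0
```

```bash
python3 - <<'E'
from h import *
s=readout.observe();print(s["clock"],RC.inv().apply(s["position"]-CO),s["force"],s["width"])
E
```

```text
43.5667 [0.00032123 0.13751751 0.07505824] [ 0.43826234 -0.17319718 -0.01560549] 0.002036972864563449
```

Emit:
drive_tool([
  [[0, 0, 0], [2, 0, 0], -1],
  [[0, 0, 0], [4, 0, 0], -1],
  [[0, 0, 0], [4, 0, -4], -1],
  [[0, 0, 0], [4, 0, -8], -1],
  [[0, 0, 0], [4, 0, -11], -1],
  [[0, 0, 0], [4, 0, -11], -1],
  [[0, 0, 0], [0, 0, -11], -1],
  [[0, 0, 0], [-4, 0, -11], -1],
  [[0, 0, 0], [-8, 0, -11], -1],
  [[0, 0, 0], [-12, 0, -11], -1],
  [[0, 0, 0], [-16, 0, -11], -1],
  [[0, 0, 0], [-20, 0, -11], -1],
  [[0, 0, 0], [-24, 0, -11], -1],
  [[0, 0, 0], [-28, 0, -11], -1],
  [[0, 0, 0], [-32, 0, -11], -1],
  [[0, 0, 0], [-32.8, 0, -11], -1],
  [[0, 0, 0], [-32.8, 0, -11], -1],
  [[0, 0, 0], [-32.8, 0, -11], -1],
  [[0, 0, 0], [-32.8, 0, -11], -1],
])

```text
clock: 45.15
position: [0.414, -0.3398, 0.1848]
ee_rot: [-2.713, -1.578, 0.001]
force: [-0.1, 0.0, 0.0]
width: 0.005
gripper_force: 0.0
```

Emit:
drive_tool([
  [[0, 0, 0], [0, 0, 3], -1],
  [[0, 0, 0], [0, 0, 6], -1],
  [[0, 0, 0], [0, 0, 9], -1],
  [[0, 0, 0], [0, 0, 10.5], -1],
  [[0, 0, 0], [0, 0, 11], -1],
  [[0, 0, 0], [0, 0, 11], -1],
  [[0, 0, 0], [0.8, 0, 11], -1],
  [[0, 0, 0], [1.6, 0, 11], -1],
  [[0, 0, 0], [2.2, 0, 11], -1],
  [[0, 0, 0], [2.8, 0, 11], -1],
  [[0, 0, 0], [3.4, 0, 11], -1],
  [[0, 0, 0], [4, 0, 11], -1],
  [[0, 0, 0], [4.5, 0, 11], -1],
  [[0, 0, 0], [4.9, 0, 11], -1],
  [[0, 0, 0], [5.2, 0, 11], -1],
  [[0, 0, 0], [5.2, 0, 11], -1],
  [[0, 0, 0], [5.2, 0, 11], -1],
])

```text
clock: 46.57
position: [0.439, -0.296, 0.0754]
ee_rot: [-2.716, -1.577, 0.002]
force: [-2.1, -1.6, 2.4]
width: 0.005
gripper_force: 1.1
```

```bash
python3 - <<'E'
from h import *
s=readout.observe();print(s["clock"],RC.inv().apply(s["position"]-CO),s["force"],s["width"])
E
```

```text
46.5667 [ 0.00040385 -0.13786065  0.07536145] [-2.0720203  -1.63461131  2.38799298] 0.005043664345521612
```

Emit:
drive_tool([
  [[0, 0, 0], [-2, 0, 0], -1],
  [[0, 0, 0], [-4, 0, 0], -1],
  [[0, 0, 0], [-6, 0, -2], -1],
  [[0, 0, 0], [-8, 0, -6], -1],
  [[0, 0, 0], [-12, -2, -10], -1],
  [[0, 0, 0], [-16, -4, -14], -1],
  [[0, 0, 0], [-20, -4, -16], -1],
  [[0, 0, 0], [-24, -4, -16], -1],
  [[0, 0, 0], [-28, -4, -16], -1],
  [[0, 0, 0], [-30, -4, -16], -1],
  [[0, 0, 0], [-30, -4, -16], -1],
  [[0, 0, 0], [-30, -4, -16], -1],
])

```text
clock: 47.57
position: [0.2524, -0.5394, 0.2355]
ee_rot: [-2.721, -1.569, 0.004]
force: [0.3, 0.1, -0.4]
width: 0.005
gripper_force: 0.0
```

```bash
python3 - <<'E'
from h import *
o=np.zeros((560,800,3),np.uint8)
o[:320,:400]=cv2.resize(cams.get_image("top")[200:360,310:510],None,fx=2,fy=2);S=cams.get_image("side");o[:320,400:]=cv2.resize(S[130:290,280:480],None,fx=2,fy=2);o[320:,:320]=cv2.resize(S,(320,240));cv2.imwrite("pics/f.png",o)
s=readout.observe();print(s["clock"],s["position"],s["force"])
E
```

```text
47.6667 [ 0.25583609 -0.53607049  0.23461937] [0.02946358 0.08319027 0.76232193]
```

View pics/f.png

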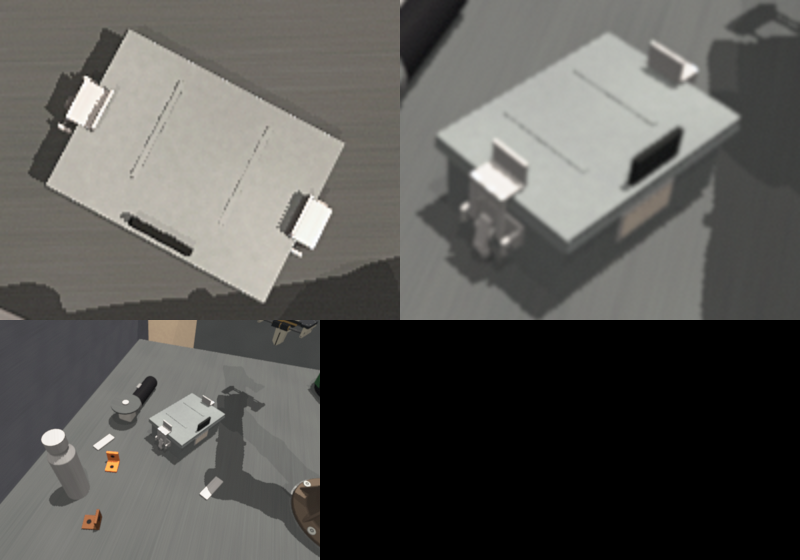

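Both clips are hooked over the lid, the lid sits flat, no cleats are left on the bench, and the bystanders are in place.

```bash
python3 - <<'E'
from h import *
from cell import job
g=cv2.cvtColor(cams.get_image("top"),cv2.COLOR_BGR2GRAY)
c=np.float32([[375,215],[482,270],[443,351],[335,292]]).reshape(-1,1,2)
c=cv2.cornerSubPix(g,c,(4,4),(-1,-1),(3,30,.01)).reshape(-1,2);print(c)
if np.abs(c-[[374.7,213.8],[482.7,270.8],[442,350.8],[332.9,291.6]]).max()<4: print(job.sign_off())
E
```

```text
[[374.43015 214.2165 ]
 [482.22723 271.47525]
 [441.4373  351.28073]
 [332.32895 291.5676 ]]
the job is handed in; nothing more can be done
None
```

The job is done and handed in: all three cleats are in the crate, the lid is fully down, both clips are shut, and the flask, grinder, offcuts and look-alikes were left alone.

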